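# Lock the bench lap and crack its plate nut loose with the socket that fits

## Robot

A 6-joint arm with a two-finger parallel gripper is mounted at the origin on a cart in front of the work surface, level with it; the furniture and walls round the work are solid. World frame = base frame: x ahead of the robot, y to its left, z up, the work surface at z = 0. Lengths are in m, angles in rad, forces in N, time in s.
With the tool pointing down it reaches from about 0.225 to 0.875 m from the base axis. Payload 3.4 kg.
Tool frame: the origin (TCP) lies at the very end of the fingers, on their centre line; the grasp point (between the pads) lies 19 mm behind it; z points along the fingers, y is the direction in which the jaws open and shut (so a half turn about z gives the same grasp; the last joint's range is limited). The gripper opens to 85 mm and grips with 20 to 120 N. Pads are 22 mm wide; open, the fingers measure 114 mm over their backs; the gripper's body (76 mm by 85 mm) begins 54 mm behind the grasp point. The pads swing forward as they close: fully open they stand 13 mm farther back than shut.
Start: joints at [-0.121, 0.276, 1.505, -0, 1.361, -0.121], TCP at [0.575, -0, 0.231] pointing down, gripper open.
Joint ranges: [-2.89, 2.89], [-0.75, 2.08], [0.22, 2.7], [-1.18, 4.32], [0.11, 2.71], [-2.7, 2.7]. Speed limits (rad/s): [2.57, 2.57, 3.14, 3.14, 3.14, 3.14].

## Interface

Orientations are given as a unit quaternion [w, x, y, z].
In Python, from rig import telemetry, optics, order gives the robot as it stands.
- The arm moves only by the shell command python3 -m creep 'ROWS' [FORCE]. ROWS is a JSON object of lists of equal length, an entry for each row: "slide": the shift along the world's x, y, z normalised to -1 to 1, where 1 is 0.15 m, a list of three; "twist": the turn, a rotation vector about the world's x, y, z normalised to -1 to 1, where 1 is 360 degrees, a list of three; "fingers": the gripper's target within -1 to 1 (fully open at 1, half-way at 0, shut at -1). A call has 1 to 20 rows; each row is the pose to reach, as a shift and turn from the pose commanded when the call began, turning the shorter way round; what a row does not reach only later rows make up. A row lasts 1/10 s, in which the tool goes at most 50 mm and 8.59 degrees, less where a joint would pass 70% of its speed; a pose out of reach is approached as far as the arm can. A call with a number of a shift or a turn outside -1 to 1 is refused whole. A call with a gripper value outside its range is refused whole. The fingers move at their own pace and stop on an object; FORCE is the grip in N (left out, the last holds). Time passes only in rows, so rows that repeat a pose let the fingers close. It gives the time, the measured TCP pose, the force and the opening at its end, in the units of the state.
- telemetry.get_state(): the state, without advancing time (a new reading comes with each control period).
- optics.get_image(name): name is "scene" or "side" or "wrist"; returns a dict with "img" (400x640x3 uint8, blue, green, red), "depth" (400x640 float32, m along the optical axis (not along the pixel's ray), 0 where there is no reading), "fovy" (degrees; the focal length in pixels is half the picture's height over the tangent of half this angle, whatever the lens; pixels are square), "cx", "cy" (the principal point, pixels), "world_from_camera" (4x4, takes a point from camera to world coordinates). Camera axes: x right, y down, z forward; pixel columns grow to the right and rows downward; lengths in m; the calibration is good to about 2 mm. The wrist camera is an equidistant fisheye: a pixel r from the principal point sees the ray r / f radians off the axis. A picture is of the moment at which its call begins.
- order.sign_off(): hands the job in, once; it reports no verdict.
The state is a dict: "clock": time; "qpos": joint angles; "qd": joint speeds; "effort": joint torques, N m; "position": TCP position; "ee_rot": TCP orientation; "contact_force": force on the tool from outside, world axes, zero at the start; "moment": the same for the moment, N m; "width": finger opening in m.
Only numpy, scipy, OpenCV 4.12 (cv2) and the standard library are available. Lean on these libraries where they do the work, as an engineer would, in place of code of your own. Each camera call takes 0.05 s, during which the arm holds its last target.

## Task

The plate of the small bench lap is to be changed: swing its hand brake lever all the way over so that the plate cannot turn, then try the sockets from the tray on the plate's hex nut, standing any that does not fit back upright in the tray. Push the one that fits fully home on the nut, turn the nut loose (anticlockwise from above) by an eighth of a turn, and finish there, with the brake on and the socket still gripped and fully seated on the nut. Do not knock over or push away the oil can or the vial.

Things in the scene. Friction and masses are not known exactly. Their poses are not given: they have to be found in the camera images.
- brake_lever (a joint): brake lever of the bench lap, hinge about a vertical axis: 0 = free (starts 0 to 0.15), 1.0 rad = end stop, fully on; grows as the lever swings anticlockwise seen from above. An eccentric cam on it presses on the plate's rim, touching from about 0.4 rad and holding firmly from 0.8 rad. It stays where it is left; 2 to 4 N at the knob move it.
- brake_knob (a point): centre of the black upright round knob (23 mm in diameter, 24 mm high) at the end of the brake lever, 70 mm from the lever's pivot axis and 96 mm above the worktop. The lever's flat bar runs below it, the bar's top 19 mm below this point.
- brake_pivot (a point): point on the vertical pivot axis of the brake lever, at the height of the knob's centre, at the front left of the lap. It belongs to the lap's stand and does not move; its x axis points from front to back of the machine.
- nut_center (a point): centre, half-way up, of the dark hex nut (24 mm across flats, 27.7 across corners, 14.8 mm high, its upper 4 mm coned to 20 mm in diameter) on the lap's axis; z up, x to the middle of a flat. It sits on a 35 mm washer, 3 mm thick, on the round aluminium plate (110 mm in diameter, face 70 mm above the worktop). A 16 mm stud stands 3.7 mm above the nut. Unbraked, plate and nut turn together.
- nut (a joint): turn of the nut relative to the plate, 0 = tight, grows anticlockwise seen from above (loosening), stop at 1.6 rad. It needs about 0.12 N m. It hardly rises as it turns.
- socket_a_center (a point): centre, half-way up, of one of three steel sockets that look alike: 34 mm in diameter, 50 mm high, about 0.16 kg, standing mouth down, a 12.7 mm square hole in the top, a 12-point mouth 24 mm deep of a different size in each. Two are too small and stop on the nut's top; one goes on until its rim stands on the washer, this point then 17.6 mm above nut_center.
- socket_b_center (a point): centre of the second socket, as socket_a_center
- socket_c_center (a point): centre of the third socket, as socket_a_center
- socket_a: the same socket; origin at the centre of its rim (underside); z up, x to the middle of a side of the square hole and of a flat of the mouth. A socket that fits goes on when its x and the nut's x differ by a multiple of 30 degrees (play about 8 degrees either way, 1.4 mm across). One that is too small stays about 12 mm higher.
- socket_b: the second socket; origin at the centre of its underside
- socket_c: the third socket; origin at the centre of its underside
- socket_tray: shallow dark steel tray, 200 mm (its x) by 64 mm (its y), floor 2 mm above the worktop, lip 7 mm high and 2.5 mm thick; origin at the middle of its underside. The sockets stand in a row along its x, about 62 mm apart, in any order.
- oil_can: red thumb oil can, 68 mm in diameter, 118 mm high, left of the lap; origin at its underside
- vial: small corked glass vial, 24 mm in diameter, 54 mm high, beyond the tray; origin at its underside
Not all that is in view belongs to the job. What is shaped like the socket_c but green is not meant.

How it is judged:
By the outcome, as a careful person would: the job done as asked, in the order asked, and still so for the second after the job is handed in, while the arm keeps its last pose, push and grip.
It also fails if it takes over 72 s, if anything falls off the work surface, if the arm or the gripper's body presses on something with over 40 N, if the wrist force passes 120 N, or if a joint passes its speed limit or range.

## Working session

There is one attempt and no reset: what is moved stays moved. The work goes in short steps, Python scripts to look and compute and a shell command to move; the robot and the scene stay as the last step left them, time stands still between calls to the robot, and variables do not carry over. Pictures are saved under pics/ and viewed, and the job is handed in when it is done.

```bash
ls; mkdir -p pics
cat > h.py <<'E'
import numpy as np, cv2
from rig import telemetry, optics, order
def grab(n):
    d=optics.get_image(n); np.savez('%s.npz'%n, **{k:np.asarray(v) for k,v in d.items()}); return d
def load(n):
    return dict(np.load('%s.npz'%n))
def f_(d): return 200/np.tan(np.radians(float(d['fovy']))/2)
def ray(d,u,v,fish=False):
    f=f_(d); x=(u-float(d['cx']));y=(v-float(d['cy']))
    if fish:
        r=np.hypot(x,y);t=r/f; c=np.array([np.sin(t)*x/max(r,1e-9),np.sin(t)*y/max(r,1e-9),np.cos(t)])
    else: c=np.array([x/f,y/f,1.])
    T=d['world_from_camera']; return T[:3,3],T[:3,:3]@c
def plane(d,u,v,z,fish=False):
    o,r=ray(d,u,v,fish); return o+r*(z-o[2])/r[2]
def proj(d,p,fish=False):
    T=d['world_from_camera']; c=T[:3,:3].T@(np.asarray(p)-T[:3,3]); f=f_(d)
    if fish:
        r=np.hypot(c[0],c[1]);t=np.arctan2(r,c[2]); return float(d['cx'])+f*t*c[0]/r,float(d['cy'])+f*t*c[1]/r
    return float(d['cx'])+f*c[0]/c[2],float(d['cy'])+f*c[1]/c[2]
def cloud(d):
    f=f_(d); v,u=np.mgrid[0:400,0:640]; z=d['depth']
    c=np.stack([(u-float(d['cx']))/f*z,(v-float(d['cy']))/f*z,z],-1)
    T=d['world_from_camera']; return c@T[:3,:3].T+T[:3,3]
E
python3 - <<'E'
from h import *
for n in ['scene','side','wrist']:
    d=grab(n); cv2.imwrite('pics/%s0.png'%n,d['img']); print(n,d['fovy'],d['cx'],d['cy']); print(np.round(d['world_from_camera'],3).tolist())
print(telemetry.get_state())
E
```

```text
pics
scene 46.198467823304625 329.02472583469097 204.73368277966588
[[-0.851, -0.39, 0.351, 0.266], [-0.525, 0.653, -0.546, 0.692], [-0.016, -0.649, -0.761, 0.724], [0.0, 0.0, 0.0, 1.0]]
side 42.725617799886756 326.45371968461484 197.89586121239415
[[-0.941, -0.19, 0.279, 0.314], [-0.337, 0.544, -0.768, 0.935], [-0.006, -0.817, -0.576, 0.626], [0.0, 0.0, 0.0, 1.0]]
wrist 65.70646984690485 323.17469690939816 196.85213028038027
[[1.0, 0.001, -0.001, 0.576], [0.001, -0.966, -0.259, 0.065], [-0.002, 0.259, -0.966, 0.373], [0.0, 0.0, 0.0, 1.0]]
{'clock': 0.15, 'qpos': array([-1.20995987e-01,  2.76439690e-01,  1.50582882e+00,  1.23278435e-05,
        1.36070361e+00, -1.20975532e-01]), 'qd': array([ 3.92007433e-05, -2.07229856e-03, -2.56694261e-03, -1.00242754e-03,
       -1.12111586e-03,  1.30679382e-03]), 'effort': array([ 9.65923646e-04, -4.17143512e+01, -2.46032345e+01, -1.26433165e-04,
        7.58384820e-03, -3.43765259e-05]), 'position': array([5.74610735e-01, 4.86760875e-05, 2.30649536e-01]), 'ee_rot': array([-5.46730868e-04,  7.07114757e-01,  7.07098469e-01, -4.20543186e-04]), 'contact_force': array([ 0.2892733 , -0.39869969,  1.09879272]), 'moment': array([0.00250074, 0.03601333, 0.0219307 ]), 'width': 0.08549710766936479}
```

View pics/scene0.png

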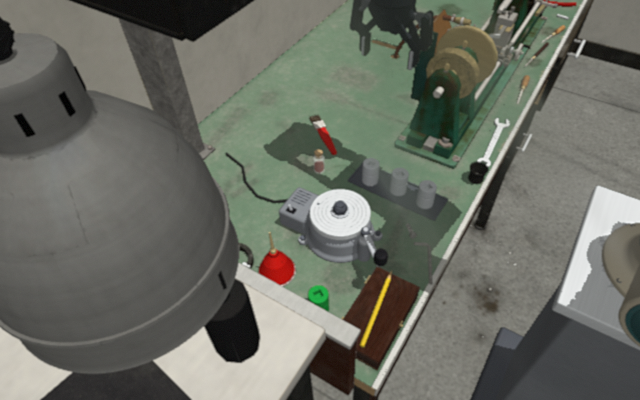

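View pics/side0.png

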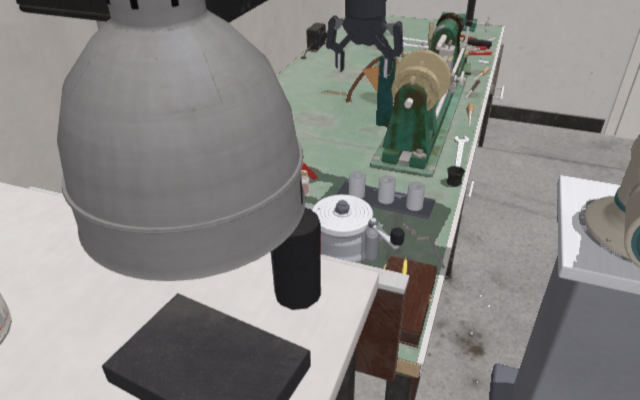

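View pics/wrist0.png

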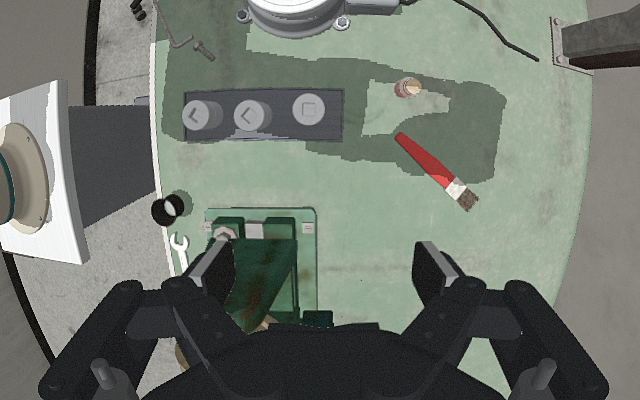

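The scene view shows the lap's plate centred at about (340,210), the brake knob at (380,257), sockets at (371,172), (399,183) and (426,194) in the tray, the vial at (318,160), the oil can at (277,262), and a green decoy at (318,296). The wrist view shows the sockets at (200,114), (251,115) and (308,108).

Run:
```python
from h import *
d=load('scene'); s=load('side'); w=load('wrist')
P=cloud(d); Q=cloud(s)
for n,(u,v) in dict(plate=(325,215),nuttop=(340,207),knob=(381,254),s1=(371,164),s2=(399,176),s3=(426,186),vial=(318,156),oil=(272,260),green=(318,290),box=(385,300),board=(300,310),lampend=(235,330),lathe=(440,93)).items(): print(n,P[v,u].round(3))
for n,(u,v) in dict(plate=(330,215),nuttop=(342,205),knob=(397,235),s1=(357,176),s2=(387,182),s3=(416,188),board=(385,280),lamp=(300,220)).items(): print('side',n,Q[v,u].round(3))
# big crops
for n,dd,(a,b,c,e) in [('scene',d,(270,130,450,310)),('side',s,(290,150,450,270)),('wrist',w,(150,0,450,160))]:
    im=dd['img'][b:e,a:c]; k=min(800/(c-a),600/(e-b)); cv2.imwrite('pics/%s_c0.png'%n,cv2.resize(im,None,fx=k,fy=k,interpolation=cv2.INTER_CUBIC))
```

```text
plate [0.56  0.249 0.072]
nuttop [0.539 0.232 0.09 ]
knob [0.425 0.296 0.11 ]
s1 [0.564 0.065 0.043]
s2 [0.495 0.078 0.055]
s3 [0.442 0.064 0.043]
vial [0.667 0.106 0.049]
oil [0.594 0.367 0.053]
green [0.496 0.374 0.05 ]
box [0.396 0.327 0.038]
board [0.46  0.467 0.167]
lampend [0.468 0.563 0.272]
lathe [ 0.486 -0.058  0.17 ]
side plate [0.558 0.243 0.07 ]
side nuttop [0.539 0.232 0.09 ]
side knob [0.423 0.305 0.108]
side s1 [0.56  0.067 0.046]
side s2 [0.493 0.082 0.055]
side s3 [0.434 0.078 0.051]
side board [0.405 0.47  0.167]
side lamp [0.482 0.553 0.304]
```

View pics/scene_c0.png

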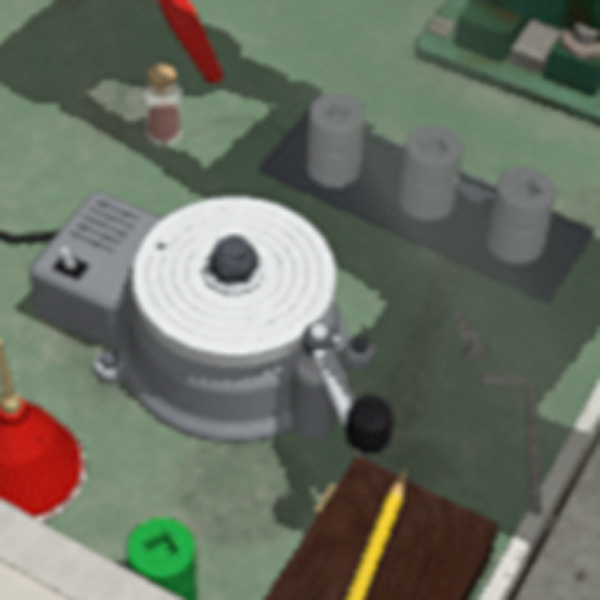

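View pics/wrist_c0.png

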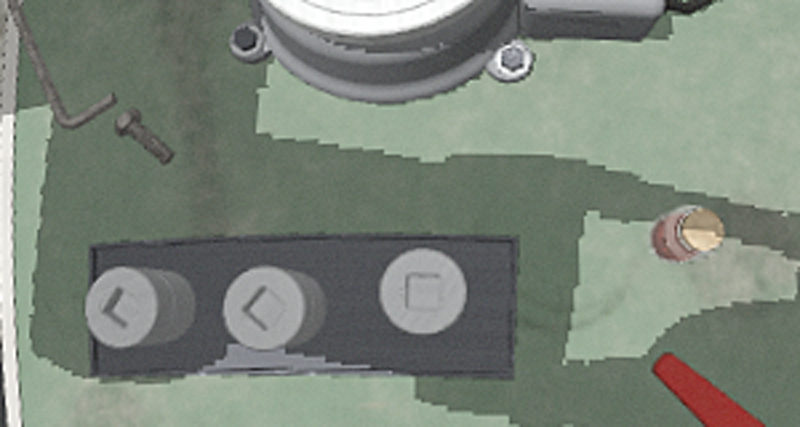

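```bash
python3 -m creep '{"slide":[[-0.2,0.4,0.1],[-0.3,0.8,0.3],[-0.4,1.0,0.4],[-0.4,1.0,0.4],[-0.4,1.0,0.4]],"twist":[[0,0,0],[0,0,0],[0,0,0],[0,0,0],[0,0,0]],"fingers":[1,1,1,1,1]}'
python3 - <<'E'
from h import *
d=grab('wrist'); cv2.imwrite('pics/w1.png',d['img'])
E
```

```text
clock: 0.65
position: [0.5144, 0.1527, 0.2931]
ee_rot: [0.0, 0.706, 0.709, 0.002]
contact_force: [-0.2, -1.0, 0.2]
width: 0.0852
```

View pics/w1.png

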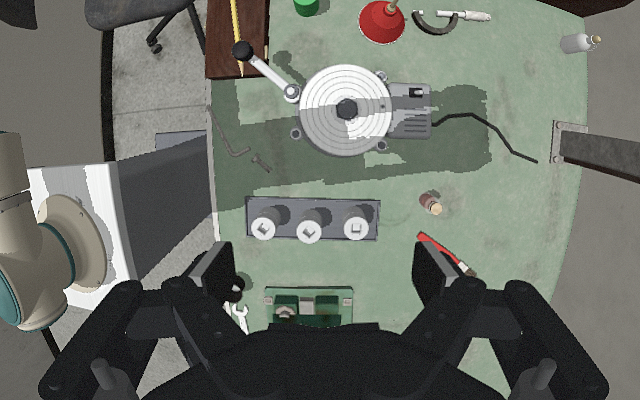

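The wrist view shows the knob at (243,50), the lever pivot at (291,92), the nut at (347,109), and sockets at (263,229), (308,231) and (356,228).

Run:
```python
from h import *
d=load('wrist'); im=d['img']
g=cv2.cvtColor(im,cv2.COLOR_BGR2GRAY)
P=lambda u,v,z:plane(d,u,v,z,True)
def blob(mask,u,v,name,z):
    n,l,st,c=cv2.connectedComponentsWithStats(mask.astype(np.uint8))
    ys,xs=np.nonzero(l==l[v,u]); 
    cnt,_=cv2.findContours((l==l[v,u]).astype(np.uint8),cv2.RETR_EXTERNAL,cv2.CHAIN_APPROX_NONE); 
    (cx,cy),(a,b),ang=cv2.fitEllipse(cv2.convexHull(cnt[0]))
    p=P(cx,cy,z); e=P(cx+(a+b)/4,cy,z); print(name,len(xs),(round(cx,1),round(cy,1)),p.round(4),'diam',2*np.linalg.norm(e-p))
print('gray',g[50,243],g[109,347],g[229,263],g[92,291],g[85,320],g[222,290])
roi=np.zeros_like(g,bool); roi[35:65,230:258]=1
blob((g<60)&roi,243,50,'knob',0.108)
roi[:]=0; roi[90:125,330:365]=1
blob((g<110)&roi,347,109,'nut',0.083)
roi[:]=0; roi[55:165,295:395]=1
k=cv2.morphologyEx(((g>170)&roi).astype(np.uint8),cv2.MORPH_CLOSE,np.ones((25,25)))
blob(k>0,320,109,'plate',0.07)
for (u,v) in [(263,229),(308,231),(356,228)]:
    r=np.zeros_like(g,bool); r[v-16:v+18,u-18:u+18]=1
    m=cv2.morphologyEx(((g>150)&r).astype(np.uint8),cv2.MORPH_CLOSE,np.ones((9,9)))
    blob(m>0,u,v,'sock',0.052)
def crop(a,b,c,e,n):
    i=im[b:e,a:c];k=min(800/(c-a),600/(e-b)); cv2.imwrite('pics/%s.png'%n,cv2.resize(i,None,fx=k,fy=k,interpolation=cv2.INTER_CUBIC))
crop(225,20,425,170,'w1a'); crop(235,190,395,250,'w1b')
for u,v in [(291,92)]: print('pivot',P(u,v,0.09))
print('vial',P(433,208,0.05),'tray corners',[P(*c,0.007).round(3) for c in [(247,197),(380,200),(247,238),(378,241)]])
```

```text
gray 62 75 152 239 251 127Traceback (most recent call last):
  File "<stdin>", line 13, in <module>
  File "<stdin>", line 9, in blob
cv2.error: OpenCV(4.12.0) /io/opencv/modules/imgproc/src/shapedescr.cpp:361: error: (-201:Incorrect size of input array) There should be at least 5 points to fit the ellipse in function 'fitEllipseNoDirect'
```

```bash
cat > meas.py <<'E'
from h import *
d=load('wrist'); im=d['img']
g=cv2.cvtColor(im,cv2.COLOR_BGR2GRAY)
P=lambda u,v,z:plane(d,u,v,z,True)
def blob(mask,name,z):
    cnt,_=cv2.findContours(mask.astype(np.uint8),cv2.RETR_EXTERNAL,cv2.CHAIN_APPROX_NONE)
    c=max(cnt,key=cv2.contourArea)
    w=np.array([P(u,v,z)[:2] for u,v in c[:,0]])
    (x,y),r=cv2.minEnclosingCircle((w*1000).astype(np.float32)); m=cv2.fitEllipse((w*1000).astype(np.float32))
    print(name,cv2.contourArea(c),'enc',round(x,1),round(y,1),'d',round(2*r,1),'ell',np.round(m[0],1),np.round(m[1],1)); return w
def crop(a,b,c,e,n):
    i=im[b:e,a:c];k=min(800/(c-a),600/(e-b)); cv2.imwrite('pics/%s.png'%n,cv2.resize(i,None,fx=k,fy=k,interpolation=cv2.INTER_CUBIC))
E
python3 - <<'E'
from meas import *
def R(a,b,c,e):
    r=np.zeros_like(g,bool); r[b:e,a:c]=1; return r
crop(225,20,425,170,'w1a'); crop(235,190,395,250,'w1b')
blob((g<75)&R(230,35,258,65),'knob',0.108)
blob((g<120)&R(332,92,363,125),'nut',0.083)
k=cv2.morphologyEx(((g>170)&R(295,55,395,165)).astype(np.uint8),cv2.MORPH_CLOSE,np.ones((25,25)))
blob(k,'plate',0.07)
for (u,v) in [(263,229),(308,231),(356,228)]:
    m=cv2.morphologyEx(((g>145)&R(u-18,v-16,u+18,v+18)).astype(np.uint8),cv2.MORPH_CLOSE,np.ones((7,7)))
    blob(m,'sock',0.052)
print('pivot',P(291,92,0.09))
print('vial',P(433,208,0.05),'tray corners',[P(*c,0.007).round(3) for c in [(247,197),(380,200),(247,238),(378,241)]])
E
```

```text
knob 627.0 enc 428.4 294.2 d 42.7 ell [429.2 293.5] [33.8 35.5]
nut 348.5 enc 541.8 225.7 d 26.2 ell [542. 226.] [23.4 24.8]
plate 7336.5 enc 550.2 216.7 d 146.8 ell [548.9 224.8] [111.2 129.6]
sock 756.0 enc 432.8 59.7 d 56.8 ell [433.6  62.5] [45.2 49.9]
sock 723.0 enc 495.0 60.6 d 58.4 ell [495.7  60.8] [46.3 47.4]
sock 630.0 enc 560.5 61.4 d 54.8 ell [559.8  64.8] [44.4 46.1]
pivot [0.47994625 0.2450163  0.09      ]
vial [0.66569505 0.09986037 0.05      ] tray corners [array([0.405, 0.103, 0.007]), array([0.599, 0.099, 0.007]), array([0.4  , 0.038, 0.007]), array([0.6  , 0.035, 0.007])]
```

View pics/w1a.png

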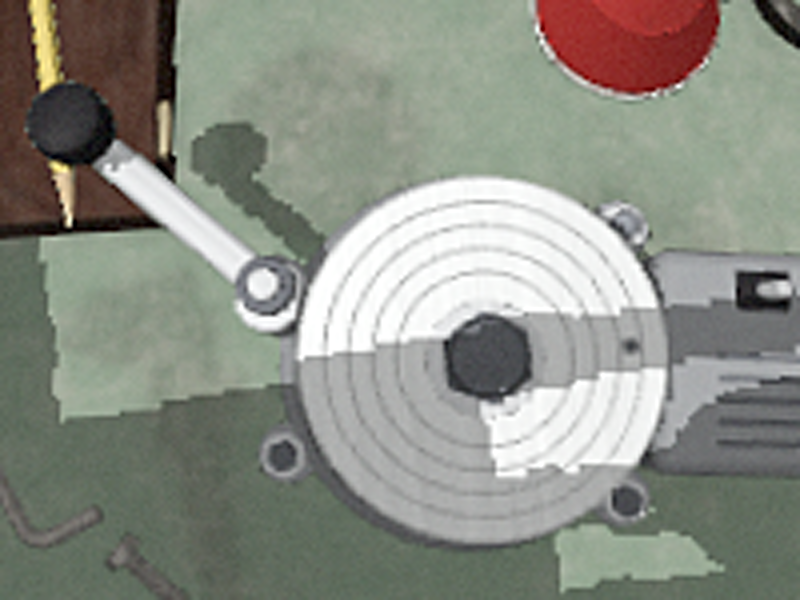

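View pics/w1b.png

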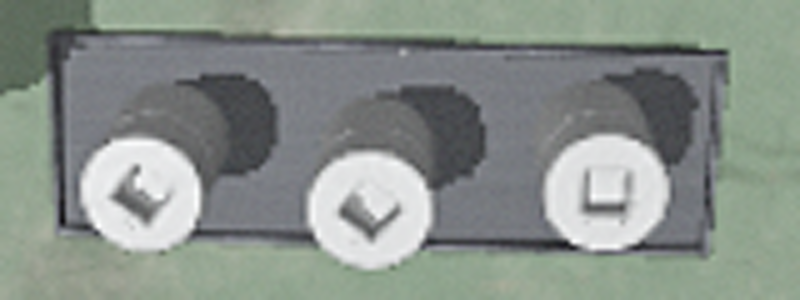

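Run:
```python
from meas import *
def R(a,b,c,e):
    r=np.zeros_like(g,bool); r[b:e,a:c]=1; return r
for t in (180,200):
  for (u,v) in [(263,229),(309,232),(356,228)]:
    m=cv2.morphologyEx(((g>t)&R(u-16,v-16,u+16,v+16)).astype(np.uint8),cv2.MORPH_CLOSE,np.ones((7,7)))
    blob(m,'sock',0.052)
for n,u,v,z in [('knob',242.5,50.5,.108),('pivot',291.2,91.3,.09),('nut',347,109.3,.09),('plate',345.5,110,.07)]: print(n,P(u,v,z).round(4))
k=P(242.5,50.5,.108);p=P(291.2,91.3,.09); print(np.hypot(*(k-p)[:2]),np.degrees(np.arctan2(*(k-p)[[1,0]])))
# edges of the plate by bright mask per hull, only strong
```

```text
sock 399.5 enc 435.3 71.3 d 33.1 ell [435.3  71.3] [31.3 32.2]
sock 415.5 enc 496.6 67.4 d 33.2 ell [496.8  67.4] [31.3 32.3]
sock 417.5 enc 559.5 72.2 d 33.4 ell [559.6  72.6] [31.5 32.3]
sock 383.0 enc 435.3 71.2 d 32.8 ell [435.4  71.3] [30.8 31.4]
sock 397.0 enc 496.8 67.4 d 32.5 ell [496.8  67.6] [30.9 31.2]
sock 397.0 enc 559.2 72.7 d 32.7 ell [559.5  72.6] [30.8 31.3]
knob [0.4292 0.2914 0.108 ]
pivot [0.4802 0.2458 0.09  ]
nut [0.5418 0.2257 0.09  ]
plate [0.5416 0.2253 0.07  ]
0.06840853418160124 138.18676369103198
```

```bash
python3 - <<'E'
from h import *
s=telemetry.get_state();print(s['position'],s['ee_rot'],s['qpos'],s['clock'])
E
python3 -m creep '{"slide":[[-0.2,0.3,0],[-0.4,0.6,-0.2],[-0.57,0.93,-0.4],[-0.57,0.93,-0.6],[-0.57,0.93,-0.7],[-0.57,0.93,-0.7],[-0.57,0.93,-0.7],[-0.57,0.93,-0.7]],"twist":[[0,0,0.022],[0,0,0.044],[0,0,0.066],[0,0,0.088],[0,0,0.11],[0,0,0.133],[0,0,0.133],[0,0,0.133]],"fingers":[0.6,0.6,0.6,0.6,0.6,0.6,0.6,0.6]}'
python3 - <<'E'
from h import *
d=grab('wrist'); cv2.imwrite('pics/w2.png',d['img'])
s=telemetry.get_state();print(s['position'],s['ee_rot'],s['qpos'],s['width'])
E
```

```text
[0.51474361 0.15098193 0.29188618] [6.16086499e-04 7.06128395e-01 7.08083409e-01 4.42371077e-04] [ 1.55898970e-01  1.88008613e-01  1.47523912e+00 -4.75211096e-04
  1.47690369e+00  1.53178373e-01] 0.7
clock: 1.5
position: [0.4302, 0.2886, 0.1859]
ee_rot: [-0.0, 0.361, 0.932, -0.0]
contact_force: [-0.5, 0.3, -0.5]
width: 0.0681
[0.43026778 0.28880137 0.18625709] [ 1.72889233e-04  3.61109289e-01  9.32523485e-01 -3.51077535e-05] [ 4.57030437e-01  2.21313362e-01  1.69748905e+00 -3.21181373e-04
  1.22260765e+00 -3.74741966e-01] 0.06829321959491358
```

View pics/w2.png

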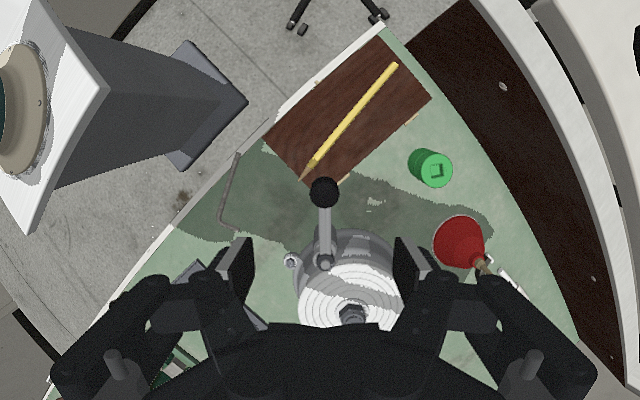

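The knob is at (324,191) and the lever is vertical in this view, so the jaws are aligned.

Run:
```python
from meas import *
r=np.zeros_like(g,bool); r[172:212,300:348]=1
blob((g<70)&r,'knob',.108); print(P(324,190,.108),P(325,261,.09))
```

```text
knob 1009.5 enc 420.6 300.5 d 35.6 ell [421.3 298.2] [28.1 30.5]
[0.42288036 0.29659384 0.108     ] [0.47300009 0.2522261  0.09      ]
```

Run:
```python
from meas import *
d2=grab('wrist'); print(d['world_from_camera'].round(4),d2['world_from_camera'].round(4))
s=grab('scene'); S=grab('side')
for n,dd in (('w',d2),):
    im2=dd['img']; 
    for u,v in [(324,190),(325,261),(352,312)]:
        o,r=ray(dd,u,v,True); T=dd['world_from_camera']; zc=dd['depth'][v,u]; rc=T[:3,:3].T@r; print(n,(o+r*zc/rc[2]).round(4))
for p in [(0.429,.2914,.108),(.423,.2966,.108),(.480,.246,.09),(.473,.252,.09),(.5418,.2257,.0917)]: print(p,proj(s,p),proj(S,p))
a=s['img'][190:280,310:400]; cv2.imwrite('pics/s2.png',cv2.resize(a,None,fx=6,fy=6,interpolation=cv2.INTER_CUBIC))
```

```text
[[ 6.733e-01  7.142e-01  1.912e-01  3.827e-01]
 [ 7.393e-01 -6.502e-01 -1.752e-01  3.326e-01]
 [-8.000e-04  2.593e-01 -9.658e-01  3.283e-01]
 [ 0.000e+00  0.000e+00  0.000e+00  1.000e+00]] [[ 6.730e-01  7.143e-01  1.918e-01  3.827e-01]
 [ 7.396e-01 -6.499e-01 -1.747e-01  3.327e-01]
 [-1.000e-04  2.594e-01 -9.658e-01  3.287e-01]
 [ 0.000e+00  0.000e+00  0.000e+00  1.000e+00]]
w [0.423  0.2968 0.1084]
w [0.4756 0.2503 0.084 ]
w [0.5331 0.2329 0.0866]
(0.429, 0.2914, 0.108) (np.float64(380.23822469067954), np.float64(251.37704602532213)) (np.float64(395.57020143299644), np.float64(229.36813035743992))
(0.423, 0.2966, 0.108) (np.float64(382.0878715178888), np.float64(255.32551848273079)) (np.float64(398.4772706217789), np.float64(232.0624786024353))
(0.48, 0.246, 0.09) (np.float64(365.34405486688206), np.float64(225.92767859000963)) (np.float64(372.08939197287896), np.float64(215.87416028303426))
(0.473, 0.252, 0.09) (np.float64(367.2620309190793), np.float64(230.00093499691894)) (np.float64(375.08840286461134), np.float64(218.68413781210418))
(0.5418, 0.2257, 0.0917) (np.float64(340.3320524123905), np.float64(203.4576878012975)) (np.float64(341.86581684082256), np.float64(201.75869142472754))
```

View pics/s2.png

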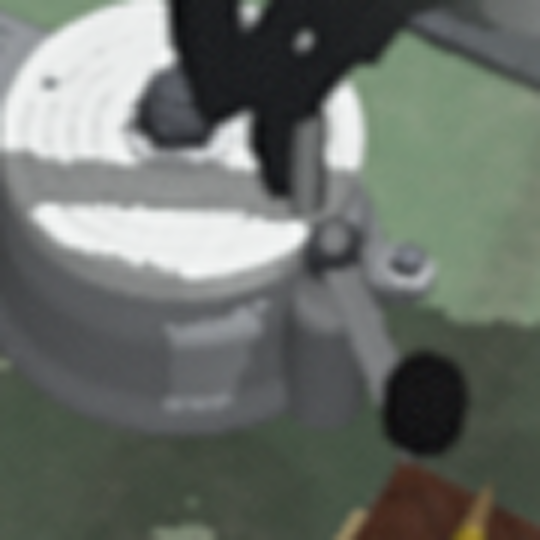

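```bash
python3 -m creep '{"slide":[[-0.03,0.04,-0.2],[-0.03,0.04,-0.45],[-0.03,0.04,-0.67],[-0.03,0.04,-0.67],[-0.03,0.04,-0.67]],"twist":[[0,0,0],[0,0,0],[0,0,0],[0,0,0],[0,0,0]],"fingers":[0.6,0.6,0.6,0.6,0.6]}' 20
python3 - <<'E'
from h import *
d=grab('wrist'); cv2.imwrite('pics/w3.png',d['img'][100:400,120:520])
d=grab('scene'); cv2.imwrite('pics/s3.png',cv2.resize(d['img'][190:290,300:420],None,fx=5,fy=5))
E
```

```text
clock: 2.2
position: [0.4254, 0.2955, 0.0863]
ee_rot: [0.0, 0.36, 0.933, 0.0]
contact_force: [0.7, -0.0, -0.3]
width: 0.0687
```

View pics/w3.png

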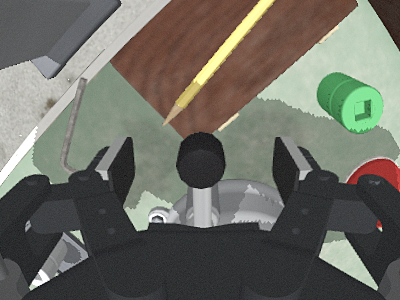

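View pics/s3.png

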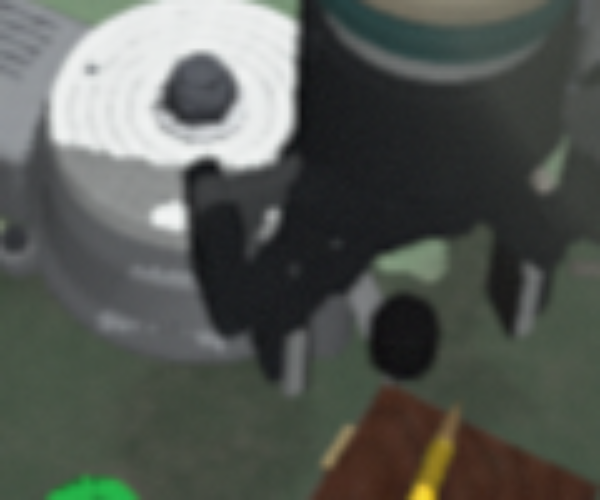

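The knob lies midway between the pads (wrist view, full frame about (321,258)).

Run:
```python
from meas import *
s=telemetry.get_state(); p=s['position']; print(p, proj(d,[p[0],p[1],.108],True),P(322,268,.108))
for u,v in [(322,272),(322,250)]:
    o,r=ray(d,u,v,True); T=d['world_from_camera']; zc=d['depth'][v,u]; rc=T[:3,:3].T@r; print((o+r*zc/rc[2]).round(4))
```

```text
[0.42661491 0.29621434 0.08769469] (np.float64(325.249309928404), np.float64(268.8496599057077)) [0.42534206 0.29544354 0.108     ]
[0.4266 0.2943 0.1085]
[0.419  0.3012 0.1075]
```

```bash
python3 -m creep '{"slide":[[0,0,0],[0,0,0],[0,0,0],[0,0,0],[0,0,0],[0,0,0]],"twist":[[0,0,0],[0,0,0],[0,0,0],[0,0,0],[0,0,0],[0,0,0]],"fingers":[-1,-1,-1,-1,-1,-1]}' 20
```

```text
clock: 2.9
position: [0.4253, 0.2956, 0.0867]
ee_rot: [0.0, 0.359, 0.933, 0.0]
contact_force: [-1.0, -0.7, 6.2]
width: 0.0224
```

```bash
python3 -m creep '{"slide":[[0,0,0.01],[-0.02,-0.026,0.01],[-0.04,-0.051,0.01],[-0.057,-0.079,0.01],[-0.073,-0.108,0.01],[-0.086,-0.138,0.01],[-0.097,-0.168,0.01],[-0.106,-0.2,0.01],[-0.113,-0.231,0.01],[-0.117,-0.263,0.01],[-0.12,-0.296,0.01],[-0.12,-0.296,0.01]],"twist":[[0,0,0],[0,0,0.011],[0,0,0.022],[0,0,0.033],[0,0,0.044],[0,0,0.055],[0,0,0.067],[0,0,0.078],[0,0,0.089],[0,0,0.1],[0,0,0.111],[0,0,0.111]],"fingers":[-1,-1,-1,-1,-1,-1,-1,-1,-1,-1,-1,-1]}' 20
python3 - <<'E'
from h import *
d=grab('wrist'); cv2.imwrite('pics/w4.png',d['img'][100:400,120:520])
s=telemetry.get_state();print(s['position'],s['contact_force'],s['width'])
E
```

```text
clock: 4.1
position: [0.4066, 0.2505, 0.0868]
ee_rot: [-0.001, 0.019, 1.0, -0.0]
contact_force: [0.1, -0.6, -4.2]
width: 0.0221
[0.4065214  0.25059874 0.08676382] [ 0.16133199 -1.27802617 -3.20617655] 0.02205052726369438
```

View pics/w4.png

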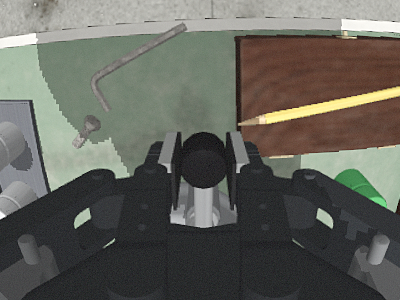

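```bash
python3 -m creep '{"slide":[[0,-0.016,0],[0,-0.033,0],[0.001,-0.049,0],[0.002,-0.065,0],[0.002,-0.065,0]],"twist":[[0,0,0.006],[0,0,0.011],[0,0,0.017],[0,0,0.022],[0,0,0.022]],"fingers":[-1,-1,-1,-1,-1]}' 20;python3 -m creep '{"slide":[[0.002,-0.016,0],[0.004,-0.032,0],[0.004,-0.032,0]],"twist":[[0,0,0.006],[0,0,0.011],[0,0,0.011]],"fingers":[-1,-1,-1]}' 20
```

```text
clock: 4.65
position: [0.4067, 0.2412, 0.0868]
ee_rot: [-0.001, -0.05, 0.999, -0.0]
contact_force: [0.2, 0.2, -5.5]
width: 0.0218
clock: 4.95
position: [0.4073, 0.2363, 0.0868]
ee_rot: [-0.001, -0.084, 0.996, -0.0]
contact_force: [-0.3, -0.1, -5.4]
width: 0.0218
```

```bash
python3 -m creep '{"slide":[[0.003,-0.016,0],[0.006,-0.032,0],[0.006,-0.032,0]],"twist":[[0,0,0.006],[0,0,0.011],[0,0,0.011]],"fingers":[-1,-1,-1]}' 20;python3 -m creep '{"slide":[[0.004,-0.016,0],[0.008,-0.032,0],[0.008,-0.032,0]],"twist":[[0,0,0.006],[0,0,0.011],[0,0,0.011]],"fingers":[-1,-1,-1]}' 20
```

```text
clock: 5.25
position: [0.4083, 0.2315, 0.0868]
ee_rot: [-0.001, -0.118, 0.993, -0.0]
contact_force: [-0.5, -0.8, -7.8]
width: 0.0222
clock: 5.55
position: [0.4091, 0.2304, 0.0869]
ee_rot: [-0.0, -0.151, 0.989, 0.004]
contact_force: [-1.9, 12.4, -9.4]
width: 0.0222
```

```bash
python3 -m creep '{"slide":[[0,0.015,0],[0,0.015,0],[0,0.015,0],[0,0.015,0.2],[0,0,0.5],[0.1,-0.1,0.8],[0.2,-0.2,1],[0.2,-0.3,1],[0.2,-0.3,1],[0.2,-0.3,1]],"twist":[[0,0,0],[0,0,0],[0,0,0],[0,0,0],[0,0,-0.01],[0,0,-0.025],[0,0,-0.035],[0,0,-0.05],[0,0,-0.05],[0,0,-0.05]],"fingers":[0.3,0.3,0.3,0.3,0.3,0.3,0.3,0.3,0.3,0.3]}' 20
python3 - <<'E'
from h import *
d=grab('wrist'); cv2.imwrite('pics/w5.png',d['img'])
s=telemetry.get_state();print(s['position'],s['qpos'],s['ee_rot'],s['width'])
E
```

```text
clock: 6.55
position: [0.4395, 0.1818, 0.2371]
ee_rot: [-0.0, 0.003, 1.0, 0.0]
contact_force: [0.0, -0.5, -0.8]
width: 0.0558
[0.43927803 0.18211823 0.2367056 ] [ 2.46091072e-01  1.22562186e-01  1.69281392e+00  6.12873539e-04
  1.32763248e+00 -1.31965944e+00] [-7.59372186e-04  2.59689557e-03  9.99996333e-01  1.14023409e-04] 0.055407726249948476
```

View pics/w5.png

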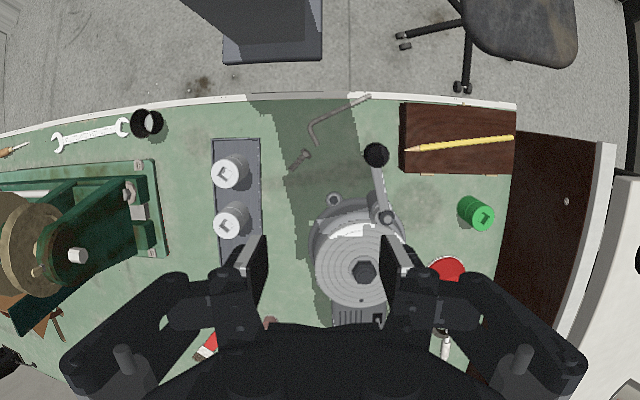

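```bash
python3 -m creep '{"slide":[[0.3,-0.1,0.1],[0.6,-0.2,0.1],[0.8,-0.2,0.1],[0.8,-0.2,0.1],[0.8,-0.2,0.1],[0.8,-0.2,0.1]],"twist":[[0,0,0],[0,0,0],[0,0,0],[0,0,0],[0,0,0],[0,0,0]],"fingers":[0.3,0.3,0.3,0.3,0.3,0.3]}' 20
python3 - <<'E'
from h import *
d=grab('wrist'); cv2.imwrite('pics/w6.png',d['img'])
i=d['img'][60:210,180:380]; cv2.imwrite('pics/w6c.png',cv2.resize(i,None,fx=4,fy=4,interpolation=cv2.INTER_CUBIC))
s=telemetry.get_state();print(s['position'],s['qpos'],s['ee_rot'],s['width'])
E
```

```text
clock: 7.2
position: [0.5585, 0.1526, 0.2515]
ee_rot: [-0.001, 0.002, 1.0, 0.0]
contact_force: [-0.6, -0.4, 0.1]
width: 0.056
[0.55853014 0.15256027 0.25192998] [ 1.46274379e-01  2.72333934e-01  1.45882201e+00  3.43008588e-04
  1.41215967e+00 -1.41967011e+00] [-8.77058049e-04  2.45315473e-03  9.99996606e-01  3.98282422e-05] 0.05546473844514761
```

View pics/w6.png

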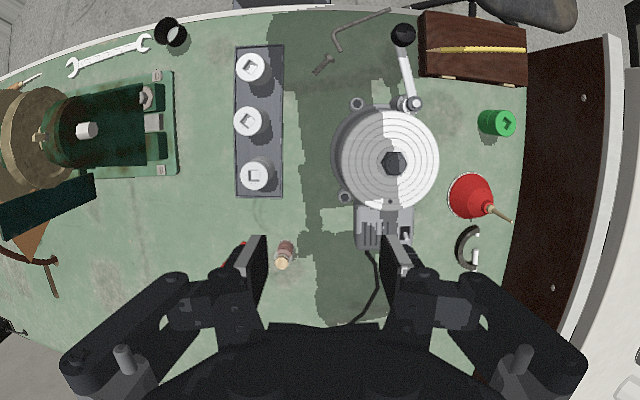

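View pics/w6c.png

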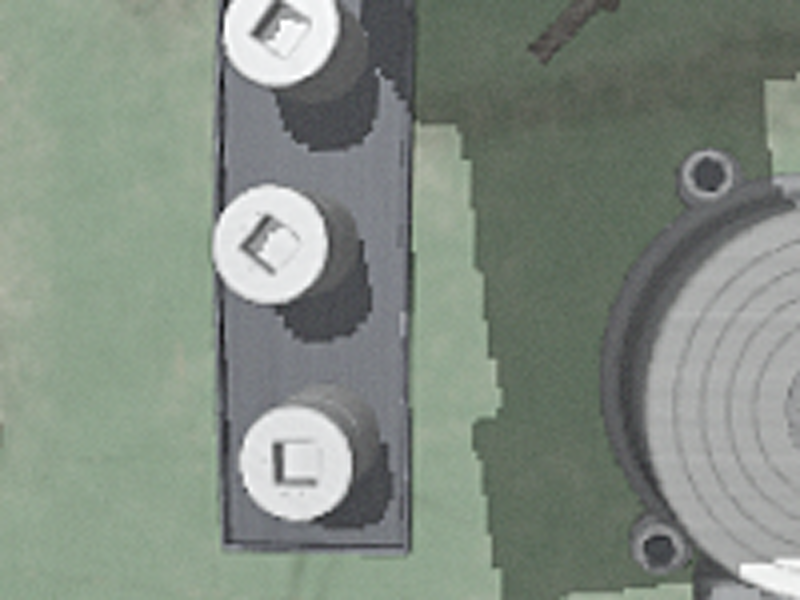

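The view shows sockets at (250,68), (248,121) and (254,175), the nut at (393,163), and the lever now swung over with its knob at (403,35). The decoy is the bright green one at (497,122), outside the tray; the three grey ones in the tray are the ones meant.

```bash
cat > m6.py <<'E'
from meas import *
def R(a,b,c,e):
    r=np.zeros_like(g,bool); r[b:e,a:c]=1; return r
def sock(u,v,t=190,z=.052):
    m=cv2.morphologyEx(((g>t)&R(u-17,v-17,u+17,v+17)).astype(np.uint8),cv2.MORPH_CLOSE,np.ones((9,9)))
    return blob(m,'sock',z)
E
python3 - <<'E'
from m6 import *
for u,v in [(250,68),(248,121),(254,175)]: sock(u,v)
blob((g<100)&R(375,145,412,182),'nut',.083)
blob((cv2.morphologyEx(((g>140)&R(338,100,442,213)).astype(np.uint8),cv2.MORPH_OPEN,np.ones((3,3)))),'plate',.07)
blob((g<60)&R(388,20,418,49),'knob',.108)
for n,u,v,z in [('nut',393,162.5,.0917),('pivot',408,103,.09),('knob',403,34,.108)]: print(n,P(u,v,z).round(4))
crop(370,140,416,186,'nut6'); crop(228,100,268,195,'sk6')
s=grab('scene');S=grab('side')
i=s['img'][180:240,305:375]; cv2.imwrite('pics/s6.png',cv2.resize(i,None,fx=8,fy=8,interpolation=cv2.INTER_CUBIC))
i=S['img'][185:245,305:375]; cv2.imwrite('pics/S6.png',cv2.resize(i,None,fx=8,fy=8,interpolation=cv2.INTER_CUBIC))
E
```

```text
sock 585.0 enc 435.4 71.3 d 32.6 ell [435.4  71.3] [31.4 31.6]
sock 603.0 enc 496.6 67.5 d 32.9 ell [496.6  67.5] [31.6 32. ]
sock 570.5 enc 559.5 72.5 d 32.7 ell [559.5  72.5] [31.6 31.8]
nut 327.0 enc 541.0 224.8 d 26.6 ell [541.  223.5] [22.2 25. ]
plate 9155.5 enc 538.5 239.6 d 155.1 ell [541.8 235.5] [123.  129.3]
knob 439.0 enc 413.0 227.4 d 26.4 ell [413.4 227.7] [21.5 26. ]
nut [0.5392 0.2224 0.0917]
pivot [0.479  0.2369 0.09  ]
knob [0.413  0.2276 0.108 ]
```

View pics/nut6.png

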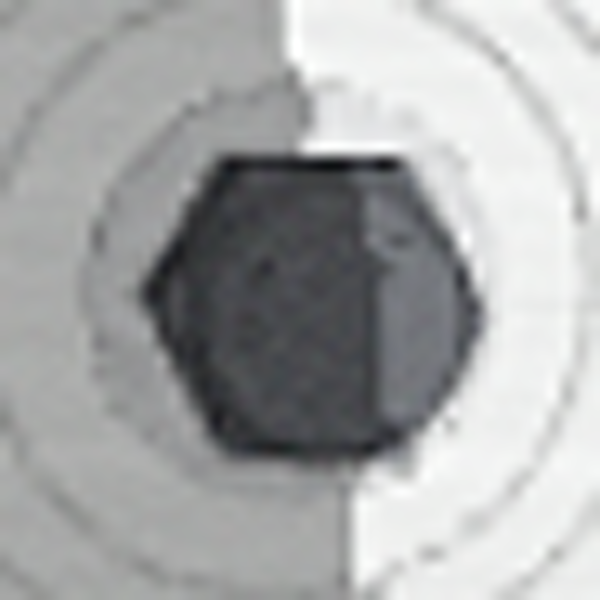

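View pics/s6.png

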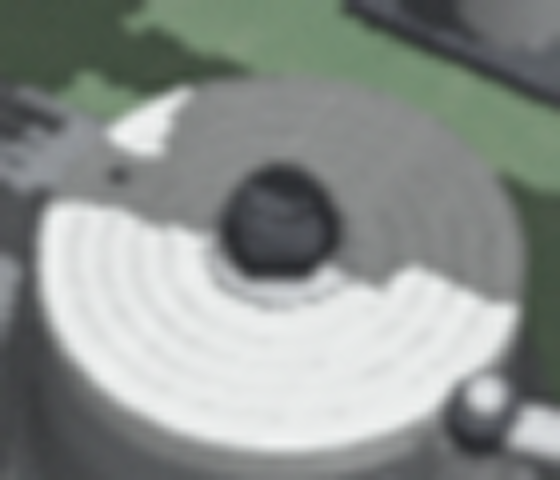

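View pics/S6.png

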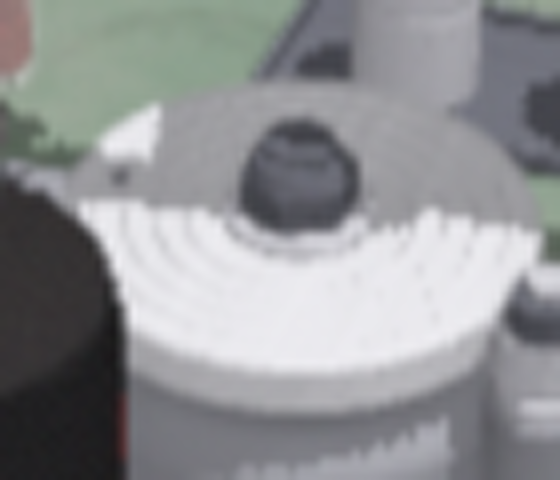

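Run:
```python
from m6 import *
s=load('scene');S=load('side')
for z in (.08,.084): print(z,'scene',plane(s,340,208.1,z).round(4),'side',plane(S,342.5,207.1,z).round(4),'wrist',P(393.7,163.2,z).round(4))
# wrist plate rim: ellipse of bright blob by gradient: print extremes along row/col
for nm,line,ax in [('row163',g[163,330:450],330),('col393',g[90:220,393],90)]:
    q=np.where(line>135)[0]+ax; print(nm,q.min(),q.max())
print(P(393,210,.07),P(393,107,.07),P(340,163,.07),P(439,163,.07))
```

```text
0.08 scene [0.5418 0.2268 0.08  ] side [0.5405 0.2255 0.08  ] wrist [0.5417 0.2259 0.08  ]
0.084 scene [0.5401 0.2297 0.084 ] side [0.5389 0.2307 0.084 ] wrist [0.5411 0.225  0.084 ]
row163 342 449
col393 110 210
[0.595789   0.23007545 0.07      ] [0.4830278 0.2259908 0.07     ] [0.54334111 0.17023449 0.07      ] [0.54205249 0.28069436 0.07      ]
```

Run:
```python
from m6 import *
crop(330,95,450,215,'pl6')
```

```text
(no output)
```

View pics/pl6.png

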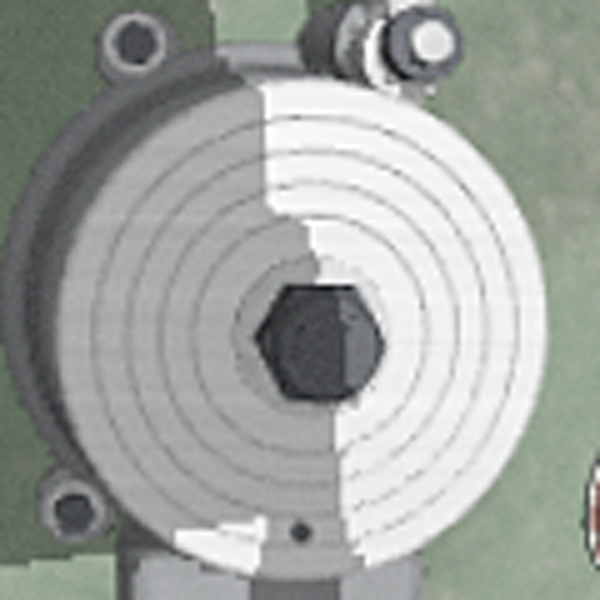

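View pics/sk6.png

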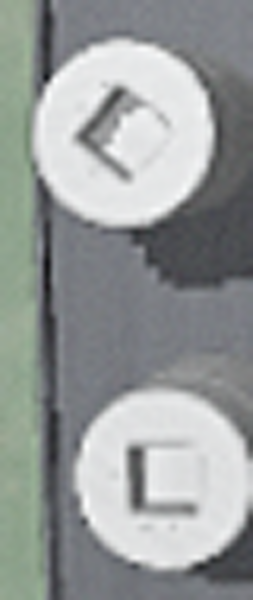

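```bash
python3 -m creep '{"slide":[[0,-0.2,-0.1],[0.007,-0.4,-0.4],[0.007,-0.533,-0.7],[0.007,-0.533,-1],[0.007,-0.533,-1],[0.007,-0.533,-1]],"twist":[[0,0,0],[0,0,0],[0,0,0],[0,0,0],[0,0,0],[0,0,0]],"fingers":[0.3,0.3,0.3,0.3,0.3,0.3]}' 20
python3 - <<'E'
from h import *
d6=load('wrist'); import math
c=[plane(d6,370+u/13.04,140+v/13.04,.0785,True)[:2] for u,v in [(148,295),(222,160),(400,160),(483,312),(385,455),(225,450)]]
ctr=np.mean(c,0); print(ctr,[round(math.degrees(math.atan2(*(p-ctr)[::-1])),1) for p in c],[round(np.linalg.norm(p-ctr)*1000,1) for p in c])
c=[plane(d6,228+u/6.316,100+v/6.316,.052,True)[:2] for u,v in [(121,88),(78,137),(130,182),(172,128)]]
ctr=np.mean(c,0);print('S2',ctr,[round(math.degrees(math.atan2(*(p-ctr)[::-1])),1) for p in c])
d=grab('wrist'); cv2.imwrite('pics/w7.png',d['img'])
s=telemetry.get_state();print(s['position'],s['ee_rot'],s['width'])
E
```

```text
clock: 7.95
position: [0.5609, 0.0723, 0.1029]
ee_rot: [-0.0, 0.003, 1.0, 0.0]
contact_force: [-0.5, 0.2, 1.0]
width: 0.0552
[0.54217688 0.22647933] [-93.1, -146.3, 149.9, 88.8, 28.8, -29.6] [np.float64(13.5), np.float64(14.0), np.float64(13.8), np.float64(14.4), np.float64(13.9), np.float64(13.6)]
S2 [0.49739916 0.06856016] [-176.3, -88.7, 4.3, 94.4]
[0.56246556 0.07253517 0.10443887] [1.70402915e-03 2.82662556e-03 9.99994539e-01 1.68703981e-04] 0.05565672754814937
```

View pics/w7.png

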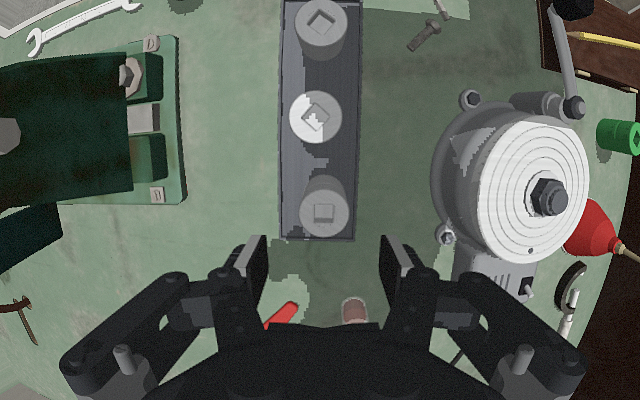

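Wrist view: S3's square is at (324,213), S2's at (315,116) and S1's at (322,22), with the vial's top at (355,310), clear of the fingers.

Run:
```python
from m6 import *
print(d['world_from_camera'][:3,3])
for u,v in [(324,213),(315,117),(322,22)]:
    i=im[max(v-26,0):v+26,u-26:u+26]; 
    cv2.imwrite('pics/q%d.png'%v,cv2.resize(i,None,fx=8,fy=8,interpolation=cv2.INTER_CUBIC)); print(i.shape)
a=[cv2.imread('pics/q%d.png'%v) for v in (213,117)]; cv2.imwrite('pics/q.png',np.hstack([x[:384] for x in a])[:, :800])
blob(cv2.morphologyEx(((g>130)&R(296,186,352,240)).astype(np.uint8),cv2.MORPH_OPEN,np.ones((5,5))),'s3',.052)
```

```text
[0.49638721 0.07254033 0.24542373]
(52, 52, 3)
(52, 52, 3)
(48, 52, 3)
s3 1716.0 enc 559.4 72.4 d 32.4 ell [559.3  72.5] [31.5 31.6]
```

View pics/q.png

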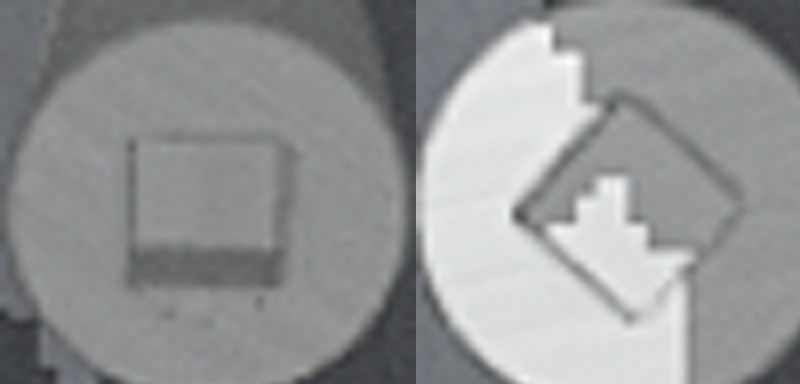

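View pics/q22.png

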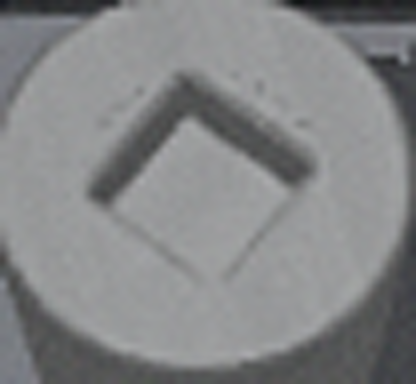

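Run:
```python
from m6 import *
import math
for n,o,c in [('S3',(298,187),[(130,138),(296,142),(283,288),(128,286)]),('S2',(289,91),[(204,93),(100,214),(220,322),(327,205)]),('S1',(296,0),[(188,72),(92,195),(210,285),(315,165)])]:
    p=[P(o[0]+u/8,o[1]+v/8,.052)[:2] for u,v in c]
    e=[p[(i+1)%4]-p[i] for i in range(4)]
    print(n,np.mean(p,0).round(4),[round(math.degrees(math.atan2(x[1],x[0]))%90,1) for x in e],[round(np.linalg.norm(x)*1000,1) for x in e])
```

```text
S3 [0.5596 0.0728] [88.2, 85.4, 88.9, 88.5] [np.float64(13.5), np.float64(12.7), np.float64(12.9), np.float64(12.8)]
S2 [0.497  0.0678] [49.0, 47.1, 47.5, 47.0] [np.float64(12.4), np.float64(12.6), np.float64(12.3), np.float64(12.9)]
S1 [0.436  0.0716] [54.6, 49.6, 51.1, 50.5] [np.float64(12.9), np.float64(12.0), np.float64(13.1), np.float64(12.7)]
```

```bash
python3 -m creep '{"slide":[[0,0,-0.2],[0,0,-0.4],[0,0,-0.513],[0,0,-0.513],[0,0,-0.513]],"twist":[[0,0,0],[0,0,0],[0,0,0],[0,0,0],[0,0,0]],"fingers":[0.3,0.3,0.3,0.3,0.3]}' 20; python3 -m creep '{"slide":[[0,0,0],[0,0,0],[0,0,0],[0,0,0],[0,0,0],[0,0,0]],"twist":[[0,0,0],[0,0,0],[0,0,0],[0,0,0],[0,0,0],[0,0,0]],"fingers":[-1,-1,-1,-1,-1,-1]}' 60
python3 - <<'E'
from h import *
d=grab('wrist'); cv2.imwrite('pics/w8.png',d['img'][150:350,200:440])
E
```

```text
clock: 8.5
position: [0.5633, 0.0725, 0.0278]
ee_rot: [0.002, 0.003, 1.0, 0.0]
contact_force: [-0.1, 0.1, 0.5]
width: 0.0555
clock: 9.1
position: [0.5629, 0.0723, 0.0278]
ee_rot: [0.002, 0.003, 1.0, 0.0]
contact_force: [0.1, 0.2, 6.2]
width: 0.0322
```

View pics/w8.png

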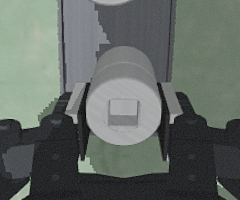

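```bash
python3 -m creep '{"slide":[[0,0,0],[0,0,0],[-0.023,0,-0.02],[-0.023,0,-0.02],[-0.023,0,-0.02],[-0.023,0,-0.02],[-0.023,0,-0.02],[-0.023,0,-0.02],[-0.023,0,-0.02],[-0.023,0,-0.02]],"twist":[[0,0,0],[0,0,0],[0,0,0],[0,0,0],[0,0,0],[0,0,0],[0,0,0],[0,0,0],[0,0,0],[0,0,0]],"fingers":[0,0,0,0,-1,-1,-1,-1,-1,-1]}' 60
python3 - <<'E'
from m6 import *
d=grab('wrist'); cv2.imwrite('pics/w9.png',d['img'][150:350,200:440])
s=telemetry.get_state();print(s['position'],s['ee_rot'],s['width'])
E
python3 - <<'E'
from m6 import *
sock(324,265,130)
E
```

```text
clock: 10.15
position: [0.5572, 0.072, 0.0223]
ee_rot: [-0.0, 0.003, 1.0, 0.0]
contact_force: [-1.6, 0.2, 1.7]
width: 0.0329
[0.55727189 0.07197578 0.0222687 ] [-3.89935234e-04  3.12314639e-03  9.99995047e-01  1.93002834e-05] 0.03278538088006464
sock 1089.0 enc 551.8 72.0 d 20.4 ell [551.8  72. ] [15.9 18.1]
```

View pics/w9.png

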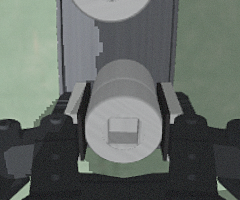

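Run:
```python
from m6 import *
m=((g>115)&R(285,225,362,325)).astype(np.uint8); m=cv2.morphologyEx(m,cv2.MORPH_OPEN,np.ones((7,7)))
crop(280,220,370,330,'w9c')
print(P(324,272,.052),P(324,240,.052),P(324,307,.052))
s=telemetry.get_state();print(s['position'],s['ee_rot'])
```

```text
[0.5549816  0.07217479 0.052     ] [0.54055706 0.07224109 0.052     ] [0.57278563 0.07209594 0.052     ]
[0.55727189 0.07197578 0.0222687 ] [-3.89935234e-04  3.12314639e-03  9.99995047e-01  1.93002834e-05]
```

View pics/w9c.png

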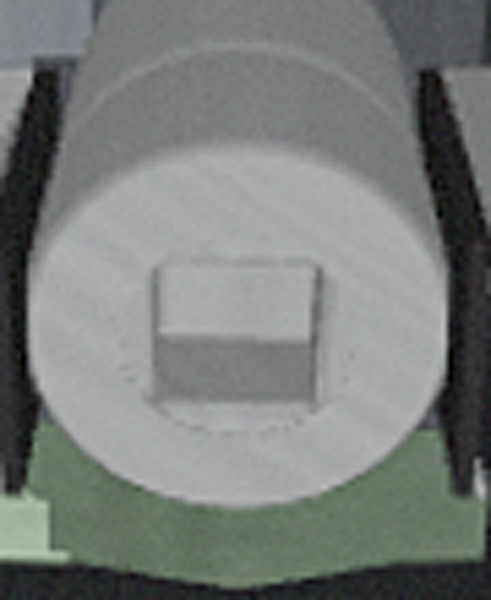

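```bash
python3 -m creep '{"slide":[[0,0,0.2],[0,0,0.5],[0,0,0.787],[-0.03,0.3,0.787],[-0.06,0.6,0.787],[-0.119,0.9,0.787],[-0.119,0.9,0.787],[-0.119,0.9,0.787]],"twist":[[0,0,0],[0,0,0],[0,0,0],[0,0,0],[0,0,0],[0,0,0],[0,0,0],[0,0,0]],"fingers":[-1,-1,-1,-1,-1,-1,-1,-1]}' 60
python3 - <<'E'
from m6 import *
d=grab('wrist'); cv2.imwrite('pics/w10.png',d['img'])
s=telemetry.get_state();print(s['position'],s['ee_rot'],s['width'],s['qpos'])
E
```

```text
clock: 11.0
position: [0.5396, 0.208, 0.14]
ee_rot: [0.0, 0.002, 1.0, -0.0]
contact_force: [-0.8, -0.8, -2.4]
width: 0.0323
[0.53984262 0.20699081 0.14005131] [ 8.04044495e-05  2.55574408e-03  9.99996686e-01 -2.98110101e-04] 0.0322926054727787 [ 2.46206212e-01  3.44877840e-01  1.64040244e+00 -6.74582384e-04
  1.15630339e+00 -1.31920695e+00]
```

View pics/w10.png

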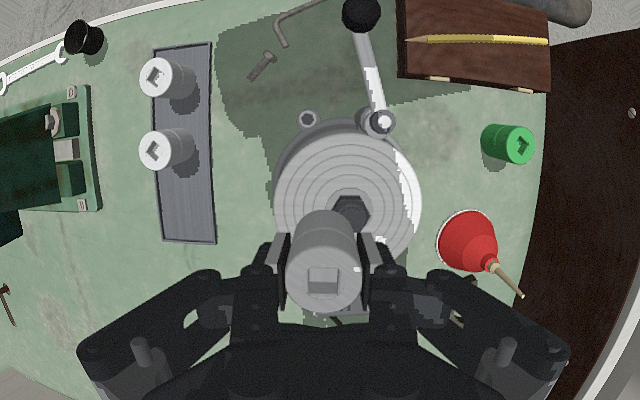

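```bash
python3 -m creep '{"slide":[[0,0.128,0],[0,0.128,-0.1],[0,0.128,-0.14],[0,0.128,-0.14],[0,0.128,-0.14]],"twist":[[0,0,0.003],[0,0,0.003],[0,0,0.003],[0,0,0.003],[0,0,0.003]],"fingers":[-1,-1,-1,-1,-1]}' 60
python3 - <<'E'
from m6 import *
d=grab('wrist'); cv2.imwrite('pics/w11.png',d['img'][60:340,180:460]);d=grab('scene')
cv2.imwrite('pics/s11.png',cv2.resize(d['img'][160:250,295:415],None,fx=6,fy=6,interpolation=cv2.INTER_CUBIC));d=grab('side')
cv2.imwrite('pics/S11.png',cv2.resize(d['img'][150:250,295:415],None,fx=6,fy=6,interpolation=cv2.INTER_CUBIC))
s=telemetry.get_state();print(s['position'],s['ee_rot'],s['width'],s['contact_force'])
E
```

```text
clock: 11.55
position: [0.5401, 0.2252, 0.1194]
ee_rot: [-0.0, -0.006, 1.0, -0.0]
contact_force: [0.3, 0.2, -1.8]
width: 0.0325
[0.54030978 0.22584105 0.12000645] [ 5.52984056e-04 -5.92123183e-03  9.99982304e-01  1.57259667e-04] 0.032636065875419513 [-0.20070262 -0.16194569 -2.09314558]
```

View pics/s11.png

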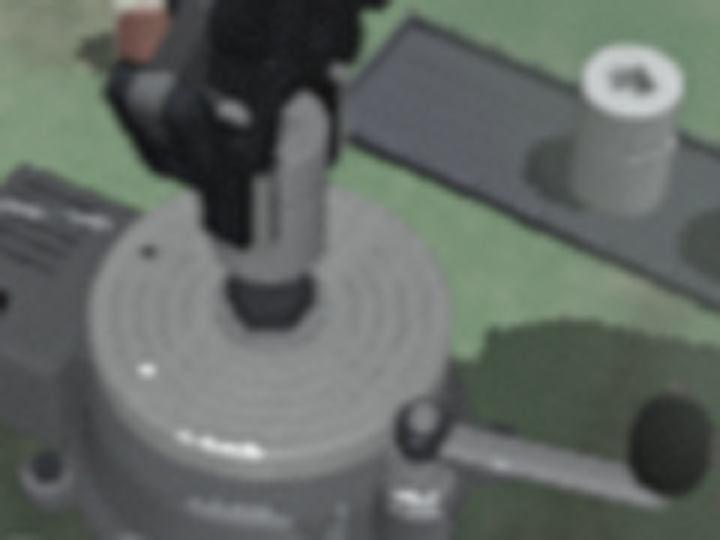

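View pics/S11.png

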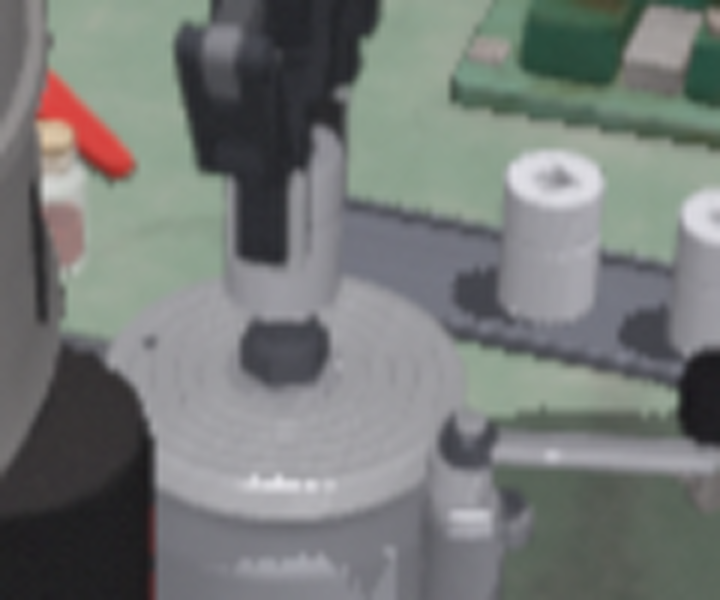

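```bash
python3 -m creep '{"slide":[[0,0,-0.03],[0,0,-0.06],[0,0,-0.08],[0,0,-0.08]],"twist":[[0,0,0],[0,0,0],[0,0,0],[0,0,0]],"fingers":[-1,-1,-1,-1]}' 60; python3 -m creep '{"slide":[[0,0,-0.01],[0,0,-0.02],[0,0,-0.03],[0,0,-0.03]],"twist":[[0,0,0],[0,0,0],[0,0,0],[0,0,0]],"fingers":[-1,-1,-1,-1]}' 60
```

```text
clock: 12.1
position: [0.5395, 0.2262, 0.1069]
ee_rot: [-0.0, -0.006, 1.0, -0.0]
contact_force: [0.8, -0.4, -1.6]
width: 0.0327
clock: 12.5
position: [0.5403, 0.2263, 0.1058]
ee_rot: [0.001, -0.006, 1.0, 0.0]
contact_force: [-3.3, -1.0, 13.4]
width: 0.0322
```

```bash
python3 -m creep '{"slide":[[0,0,-0.01],[0,0,-0.01],[0,0,-0.01],[0,0,-0.01],[0,0,-0.01],[0,0,-0.01],[0,0,-0.01]],"twist":[[0,0,0.01],[0,0,0.02],[0,0,0.03],[0,0,0.04],[0,0,0.048],[0,0,0.048],[0,0,0.048]],"fingers":[-1,-1,-1,-1,-1,-1,-1]}' 60;python3 -m creep '{"slide":[[0,0,0],[0,0,0],[0,0,0],[0,0,0],[0,0,0],[0,0,0],[0,0,0],[0,0,0]],"twist":[[0,0,-0.02],[0,0,-0.035],[0,0,-0.05],[0,0,-0.065],[0,0,-0.08],[0,0,-0.09],[0,0,-0.096],[0,0,-0.096]],"fingers":[-1,-1,-1,-1,-1,-1,-1,-1]}' 60
```

```text
clock: 13.2
position: [0.5405, 0.2263, 0.1055]
ee_rot: [0.002, -0.156, 0.988, 0.0]
contact_force: [-5.1, -2.0, 18.8]
width: 0.0325
clock: 14.0
position: [0.5416, 0.2262, 0.1057]
ee_rot: [0.003, 0.144, 0.99, 0.001]
contact_force: [-2.1, -1.4, 19.7]
width: 0.0325
```

```bash
python3 -m creep '{"slide":[[-0.01,0,0],[-0.01,0,0],[-0.01,0,0],[-0.01,0,0],[-0.01,0,0],[-0.01,0,0]],"twist":[[0,0,0.02],[0,0,0.03],[0,0,0.04],[0,0,0.048],[0,0,0.048],[0,0,0.048]],"fingers":[-1,-1,-1,-1,-1,-1]}' 60
python3 - <<'E'
from m6 import *
d=grab('wrist'); cv2.imwrite('pics/w12.png',d['img'][60:340,180:460]);d=grab('scene')
cv2.imwrite('pics/s12.png',cv2.resize(d['img'][160:250,295:415],None,fx=6,fy=6,interpolation=cv2.INTER_CUBIC))
E
```

```text
clock: 14.6
position: [0.5412, 0.2271, 0.1059]
ee_rot: [0.004, -0.006, 1.0, 0.001]
contact_force: [-0.9, -0.1, 16.9]
width: 0.0324
```

View pics/s12.png

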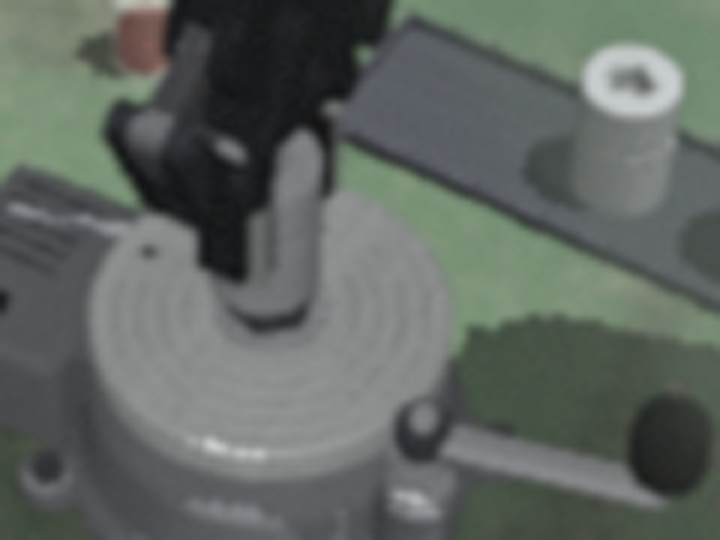

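View pics/w12.png

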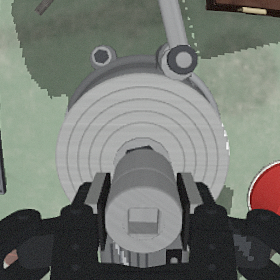

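```bash
python3 -m creep '{"slide":[[0,0,0.15],[0,0,0.3],[0.05,-0.3,0.35],[0.1,-0.6,0.35],[0.11,-0.9,0.3],[0.11,-1,0.1],[0.11,-1,0],[0.11,-1,0],[0.11,-1,0]],"twist":[[0,0,0],[0,0,0],[0,0,0],[0,0,0],[0,0,0],[0,0,0],[0,0,0],[0,0,0],[0,0,0]],"fingers":[-1,-1,-1,-1,-1,-1,-1,-1,-1]}' 60
python3 - <<'E'
from m6 import *
s=telemetry.get_state();print(s['position'],s['ee_rot'],s['contact_force'])
E
```

```text
clock: 15.6
position: [0.555, 0.0763, 0.1016]
ee_rot: [0.0, -0.006, 1.0, 0.0]
contact_force: [-0.0, 0.6, -1.9]
width: 0.0327
[0.55501314 0.07634013 0.10161342] [ 6.10274956e-05 -6.29489858e-03  9.99980177e-01  1.29331439e-04] [-0.04505862  0.60320634 -1.93410783]
```

```bash
python3 -m creep '{"slide":[[0.013,-0.029,-0.15],[0.013,-0.029,-0.35],[0.013,-0.029,-0.48],[0.013,-0.029,-0.5],[0.013,-0.029,-0.51],[0.013,-0.029,-0.51]],"twist":[[0,0,0],[0,0,0],[0,0,0],[0,0,0],[0,0,0],[0,0,0]],"fingers":[-1,-1,-1,-1,-1,-1]}' 60
python3 -m creep '{"slide":[[0,0,-0.01],[0,0,-0.015],[0,0,-0.015]],"twist":[[0,0,0],[0,0,0],[0,0,0]],"fingers":[-1,-1,-1]}' 60
```

```text
clock: 16.2
position: [0.5581, 0.0722, 0.0263]
ee_rot: [0.002, -0.007, 1.0, 0.0]
contact_force: [-0.1, 0.2, -1.0]
width: 0.0326
clock: 16.5
position: [0.557, 0.0718, 0.0232]
ee_rot: [0.0, -0.006, 1.0, 0.0]
contact_force: [-0.2, -1.2, -1.6]
width: 0.0322
```

```bash
python3 -m creep '{"slide":[[0,0,-0.006],[0,0,-0.012],[0,0,-0.012]],"twist":[[0,0,0],[0,0,0],[0,0,0]],"fingers":[-1,-1,-1]}' 60
```

```text
clock: 16.8
position: [0.5572, 0.0718, 0.0222]
ee_rot: [0.001, -0.006, 1.0, 0.0]
contact_force: [-2.1, -0.8, 7.0]
width: 0.0325
```

```bash
python3 -m creep '{"slide":[[0,0,0],[0,0,0],[0,0,0],[0,0,0.25],[0,0,0.5],[-0.2,-0.027,0.55],[-0.403,-0.027,0.55],[-0.403,-0.027,0.55],[-0.403,-0.027,0.55]],"twist":[[0,0,0],[0,0,0],[0,0,0],[0,0,0],[0,0,0],[0,0,0],[0,0,0],[0,0,0],[0,0,0]],"fingers":[0.3,0.3,0.3,0.3,0.3,0.3,0.3,0.3,0.3]}' 20
python3 - <<'E'
from m6 import *
d=grab('wrist'); cv2.imwrite('pics/w13.png',d['img'])
s=telemetry.get_state();print(s['position'],s['ee_rot'],s['contact_force'])
E
```

```text
clock: 17.7
position: [0.4961, 0.0678, 0.1035]
ee_rot: [0.0, -0.006, 1.0, 0.0]
contact_force: [-0.0, 0.0, -0.1]
width: 0.0557
[0.4970135  0.0678097  0.10353236] [ 7.18091972e-04 -6.29845362e-03  9.99979906e-01  4.49635229e-05] [0.73045595 0.85908839 0.11143664]
```

View pics/w13.png

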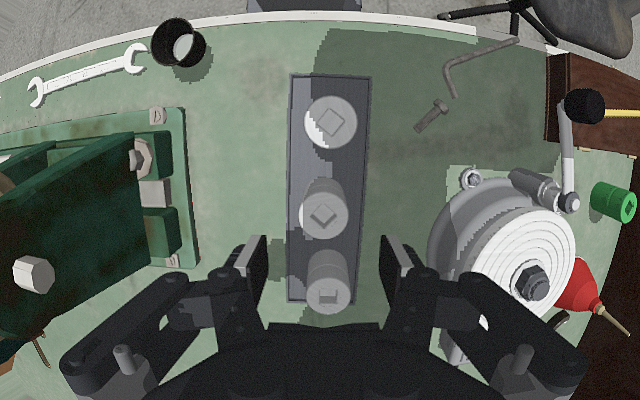

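S3 at (328,292) stands upright in the tray again, and S2 at (323,216) is next.

```bash
python3 -m creep '{"slide":[[0,0,-0.2],[0,0,-0.4],[0,0,-0.54],[0,0,-0.54],[0,0,-0.54],[0,0,-0.54],[0,0,-0.54],[0,0,-0.54],[0,0,-0.54],[0,0,-0.54],[0,0,-0.54]],"twist":[[0,0,0],[0,0,0],[0,0,0],[0,0,0],[0,0,0],[0,0,0],[0,0,0],[0,0,0],[0,0,0],[0,0,0],[0,0,0]],"fingers":[0.3,0.3,0.3,0.3,0.3,-1,-1,-1,-1,-1,-1]}' 60
python3 - <<'E'
from m6 import *
d=grab('wrist')
s=telemetry.get_state();print(s['position'],s['ee_rot'],s['contact_force'])
E
python3 - <<'E'
from m6 import *
crop(280,220,370,330,'w14c')
E
```

```text
clock: 18.85
position: [0.4978, 0.0677, 0.0237]
ee_rot: [0.002, -0.006, 1.0, -0.0]
contact_force: [-0.1, -0.2, 7.1]
width: 0.0327
[0.49774142 0.06770302 0.02367197] [ 1.78450216e-03 -6.33699557e-03  9.99978328e-01 -4.08229568e-05] [ 0.41580268 -0.39124306  4.83042142]
```

View pics/w14c.png

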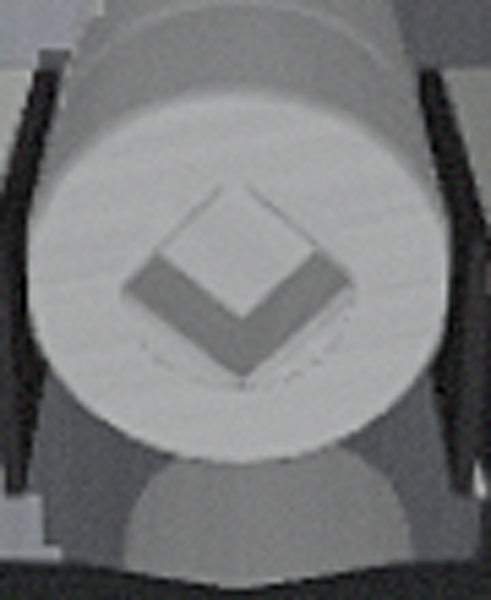

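Run:
```python
from m6 import *
import math
k=600/110.
p=[P(280+u/k,220+v/k,.052)[:2] for u,v in [(235,180),(125,290),(242,382),(352,285)]]
e=[p[(i+1)%4]-p[i] for i in range(4)]
print(np.mean(p,0).round(4),[round(math.degrees(math.atan2(x[1],x[0]))%90,1) for x in e],[round(np.linalg.norm(x)*1000,1) for x in e])
a,b=P(280+238/k,220+95/k,.052),P(280+238/k,220+462/k,.052); print((a+b)/2,b-a)
```

```text
[0.4963 0.0678] [49.1, 47.8, 47.1, 45.5] [np.float64(12.7), np.float64(12.3), np.float64(12.2), np.float64(12.7)]
[0.49661955 0.06773946 0.052     ] [ 3.25506630e-02  4.52201260e-04 -1.38777878e-17]
```

```bash
python3 -m creep '{"slide":[[0,0,0.2],[0,0,0.5],[0,0,0.77],[0.1,0.3,0.77],[0.2,0.6,0.77],[0.303,0.9,0.77],[0.303,0.9,0.77],[0.303,0.9,0.77]],"twist":[[0,0,0],[0,0,0],[0,0,0],[0,0,0.01],[0,0,0.02],[0,0,0.035],[0,0,0.035],[0,0,0.035]],"fingers":[-1,-1,-1,-1,-1,-1,-1,-1]}' 60
python3 - <<'E'
from m6 import *
s=telemetry.get_state();print(s['position'],s['ee_rot'],s['contact_force'])
E
```

```text
clock: 19.7
position: [0.5409, 0.2035, 0.1372]
ee_rot: [-0.001, -0.117, 0.993, -0.0]
contact_force: [-0.7, -0.1, -1.3]
width: 0.0322
[0.54094113 0.20354894 0.13718655] [-9.30396412e-04 -1.16907383e-01  9.93142356e-01 -2.41418386e-04] [-0.72125511 -0.13645273 -1.30584517]
```

```bash
python3 -m creep '{"slide":[[0.014,0.151,0],[0.014,0.151,-0.1],[0.014,0.151,-0.12],[0.014,0.151,-0.12]],"twist":[[0,0,0],[0,0,0],[0,0,0],[0,0,0]],"fingers":[-1,-1,-1,-1]}' 60;python3 -m creep '{"slide":[[0,0,-0.03],[0,0,-0.06],[0,0,-0.075],[0,0,-0.075]],"twist":[[0,0,0],[0,0,0],[0,0,0],[0,0,0]],"fingers":[-1,-1,-1,-1]}' 60; python3 -m creep '{"slide":[[0,0,-0.01],[0,0,-0.02],[0,0,-0.03],[0,0,-0.03]],"twist":[[0,0,0],[0,0,0],[0,0,0],[0,0,0]],"fingers":[-1,-1,-1,-1]}' 60
```

```text
clock: 20.1
position: [0.5425, 0.2239, 0.1191]
ee_rot: [-0.002, -0.115, 0.993, -0.0]
contact_force: [-0.3, 0.0, -1.8]
width: 0.0323
clock: 20.5
position: [0.5437, 0.2252, 0.1084]
ee_rot: [-0.0, -0.116, 0.993, -0.0]
contact_force: [0.8, -0.5, -2.7]
width: 0.0321
clock: 20.9
position: [0.5445, 0.2256, 0.1069]
ee_rot: [0.001, -0.116, 0.993, 0.0]
contact_force: [-2.8, -1.7, 12.4]
width: 0.0325
```

```bash
python3 -m creep '{"slide":[[-0.01,0.004,-0.01],[-0.01,0.004,-0.01],[-0.01,0.004,-0.01],[-0.01,0.004,-0.01],[-0.01,0.004,-0.01],[-0.01,0.004,-0.01]],"twist":[[0,0,0.015],[0,0,0.03],[0,0,0.042],[0,0,0.048],[0,0,0.048],[0,0,0.048]],"fingers":[-1,-1,-1,-1,-1,-1]}' 60;python3 -m creep '{"slide":[[0,0,0],[0,0,0],[0,0,0],[0,0,0],[0,0,0],[0,0,0],[0,0,0],[0,0,0]],"twist":[[0,0,-0.02],[0,0,-0.035],[0,0,-0.05],[0,0,-0.065],[0,0,-0.08],[0,0,-0.09],[0,0,-0.096],[0,0,-0.096]],"fingers":[-1,-1,-1,-1,-1,-1,-1,-1]}' 60
python3 - <<'E'
from m6 import *
d=grab('scene')
cv2.imwrite('pics/s15.png',cv2.resize(d['img'][160:250,295:415],None,fx=6,fy=6,interpolation=cv2.INTER_CUBIC))
E
```

```text
clock: 21.5
position: [0.5429, 0.2271, 0.1051]
ee_rot: [0.002, -0.264, 0.965, 0.001]
contact_force: [-2.8, 0.7, 10.2]
width: 0.0324
clock: 22.3
position: [0.5433, 0.2262, 0.1051]
ee_rot: [0.002, 0.035, 0.999, 0.0]
contact_force: [-1.1, -1.1, 10.1]
width: 0.0323
```

View pics/s15.png

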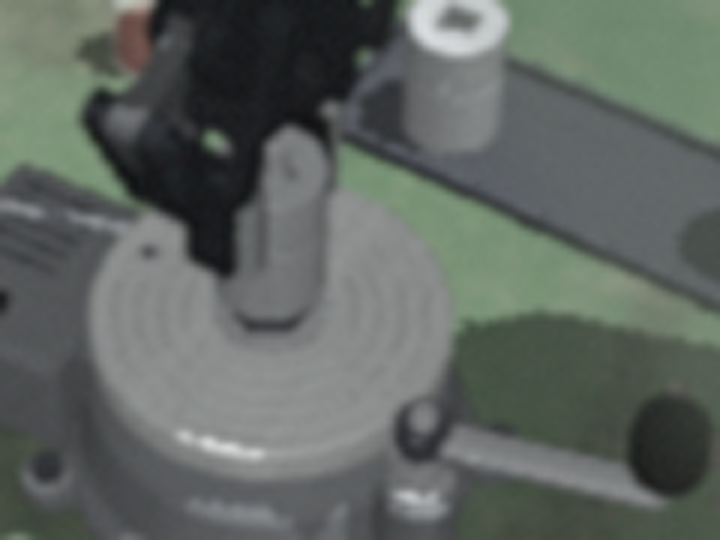

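```bash
python3 -m creep '{"slide":[[0,0,-0.01],[0,0,-0.01],[0,0,-0.01],[0,0,-0.01],[0,0,-0.01],[0,0,-0.01],[0,0,-0.01]],"twist":[[0,0,0.02],[0,0,0.03],[0,0,0.04],[0,0,0.048],[0,0,0.048],[0,0,0.048],[0,0,0.048]],"fingers":[-1,-1,-1,-1,-1,-1,-1]}' 60;python3 -m creep '{"slide":[[-0.01,0,0],[-0.01,0,0],[-0.01,0.01,0],[0,0.01,0],[0.01,0.01,0],[0.01,0,0],[0.01,-0.01,0],[0,-0.01,0],[0,0,0],[0,0,0]],"twist":[[0,0,0],[0,0,0],[0,0,0],[0,0,0],[0,0,0],[0,0,0],[0,0,0],[0,0,0],[0,0,0],[0,0,0]],"fingers":[-1,-1,-1,-1,-1,-1,-1,-1,-1,-1]}' 60
```

```text
clock: 23.05
position: [0.5434, 0.2268, 0.1049]
ee_rot: [0.002, -0.116, 0.993, 0.001]
contact_force: [-4.0, -0.4, 16.7]
width: 0.0321
clock: 24.05
position: [0.5434, 0.2269, 0.1049]
ee_rot: [0.002, -0.116, 0.993, 0.001]
contact_force: [-4.4, -0.3, 16.6]
width: 0.0327
```

```bash
python3 -m creep '{"slide":[[0,0,0.15],[0,0,0.3],[-0.1,-0.3,0.35],[-0.2,-0.6,0.35],[-0.3,-0.9,0.3],[-0.3,-1,0.1],[-0.3,-1,0.05],[-0.3,-1,0.05],[-0.3,-1,0.05]],"twist":[[0,0,0],[0,0,0],[0,0,-0.01],[0,0,-0.02],[0,0,-0.035],[0,0,-0.035],[0,0,-0.035],[0,0,-0.035],[0,0,-0.035]],"fingers":[-1,-1,-1,-1,-1,-1,-1,-1,-1]}' 60
python3 - <<'E'
from m6 import *
d=grab('scene')
cv2.imwrite('pics/s16.png',cv2.resize(d['img'][130:250,295:455],None,fx=5,fy=5,interpolation=cv2.INTER_CUBIC))
s=telemetry.get_state();print(s['position'],s['ee_rot'],s['contact_force'])
E
```

```text
clock: 24.95
position: [0.4983, 0.0769, 0.1092]
ee_rot: [0.001, -0.007, 1.0, 0.0]
contact_force: [0.1, 0.5, -0.9]
width: 0.0322
[0.49854751 0.07706654 0.10943922] [ 9.92837657e-04 -6.87417400e-03  9.99975843e-01  2.70616072e-04] [-0.46418822  0.57663022 -1.58974175]
```

View pics/s16.png

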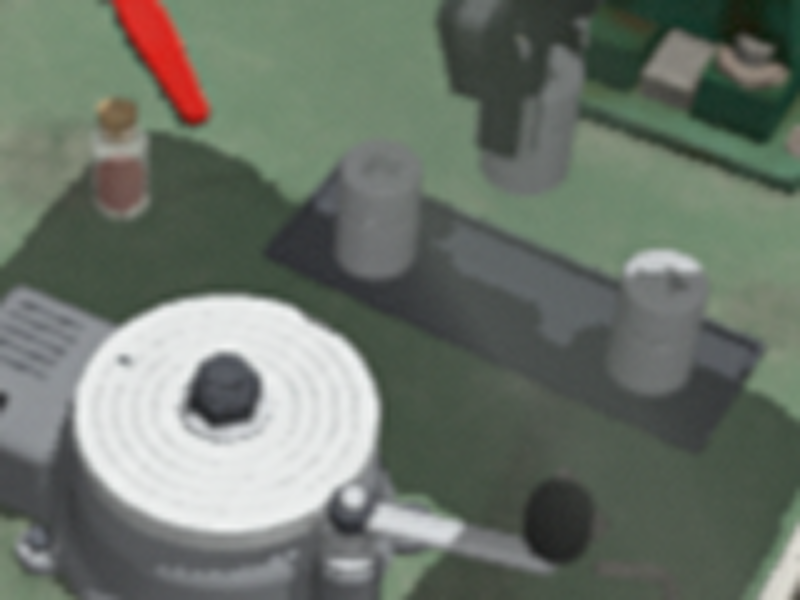

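```bash
python3 -m creep '{"slide":[[-0.005,-0.061,-0.15],[-0.005,-0.061,-0.35],[-0.005,-0.061,-0.5],[-0.005,-0.061,-0.545],[-0.005,-0.061,-0.545],[-0.005,-0.061,-0.545]],"twist":[[0,0,0],[0,0,0],[0,0,0],[0,0,0],[0,0,0],[0,0,0]],"fingers":[-1,-1,-1,-1,-1,-1]}' 60
python3 -m creep '{"slide":[[0,0,-0.01],[0,0,-0.015],[0,0,-0.015]],"twist":[[0,0,0],[0,0,0],[0,0,0]],"fingers":[-1,-1,-1]}' 60
```

```text
clock: 25.6
position: [0.4979, 0.0674, 0.028]
ee_rot: [0.001, -0.007, 1.0, 0.0]
contact_force: [0.3, 0.6, -1.8]
width: 0.0323
clock: 25.9
position: [0.4969, 0.0669, 0.0252]
ee_rot: [0.001, -0.006, 1.0, 0.0]
contact_force: [-0.0, 0.9, -1.6]
width: 0.0326
```

```bash
python3 -m creep '{"slide":[[0,0,-0.01],[0,0,-0.016],[0,0,-0.016]],"twist":[[0,0,0],[0,0,0],[0,0,0]],"fingers":[-1,-1,-1]}' 60
```

```text
clock: 26.2
position: [0.4971, 0.0669, 0.0236]
ee_rot: [0.001, -0.006, 1.0, 0.0]
contact_force: [-2.5, -1.0, 10.0]
width: 0.0321
```

```bash
python3 -m creep '{"slide":[[0,0,0],[0,0,0],[0,0,0],[0,0,0.25],[0,0,0.5],[-0.2,0.03,0.55],[-0.41,0.03,0.55],[-0.41,0.03,0.55],[-0.41,0.03,0.55]],"twist":[[0,0,0],[0,0,0],[0,0,0],[0,0,0],[0,0,0],[0,0,0],[0,0,0],[0,0,0],[0,0,0]],"fingers":[0.3,0.3,0.3,0.3,0.3,0.3,0.3,0.3,0.3]}' 20
python3 - <<'E'
from m6 import *
d=grab('wrist'); cv2.imwrite('pics/w17.png',d['img'])
s=telemetry.get_state();print(s['position'],s['ee_rot'],s['contact_force'])
E
```

```text
clock: 27.1
position: [0.4348, 0.0714, 0.1049]
ee_rot: [0.0, -0.006, 1.0, 0.0]
contact_force: [0.5, 0.8, 0.0]
width: 0.0554
[0.4358655  0.07136252 0.10487903] [ 7.60187078e-04 -6.27263328e-03  9.99980037e-01  3.68110213e-05] [-0.01686489  0.29823414  0.29974986]
```

View pics/w17.png

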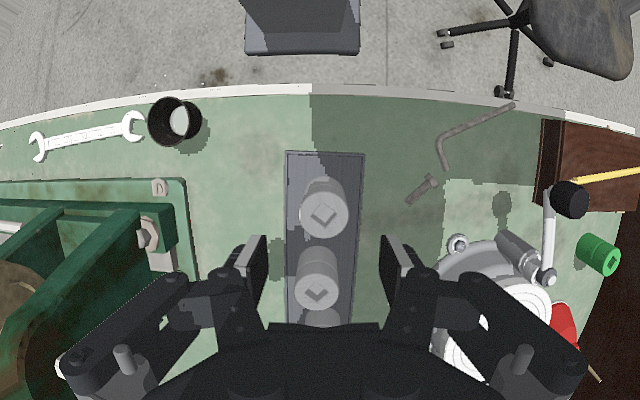

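S2 at (317,290) stands upright in the tray again, and S1 at (324,213) is between the jaws.

```bash
python3 -m creep '{"slide":[[0,0,-0.2],[0,0,-0.4],[0,0,-0.54],[0,0,-0.54],[0,0,-0.54],[0,0,-0.54],[0,0,-0.54],[0,0,-0.54],[0,0,-0.54],[0,0,-0.54],[0,0,-0.54]],"twist":[[0,0,0],[0,0,0],[0,0,0],[0,0,0],[0,0,0],[0,0,0],[0,0,0],[0,0,0],[0,0,0],[0,0,0],[0,0,0]],"fingers":[0.3,0.3,0.3,0.3,0.3,-1,-1,-1,-1,-1,-1]}' 60
python3 - <<'E'
from m6 import *
d=grab('wrist')
s=telemetry.get_state();print(s['position'],s['ee_rot'],s['contact_force'])
E
python3 - <<'E'
from m6 import *
crop(280,220,370,330,'w18c')
E
```

```text
clock: 28.25
position: [0.4366, 0.0715, 0.025]
ee_rot: [0.002, -0.006, 1.0, 0.0]
contact_force: [-0.4, 1.1, 5.8]
width: 0.0323
[0.43653343 0.07149592 0.02493127] [ 1.79782526e-03 -6.22682335e-03  9.99978990e-01  1.20324746e-04] [0.90773213 0.73660124 6.62015257]
```

View pics/w18c.png

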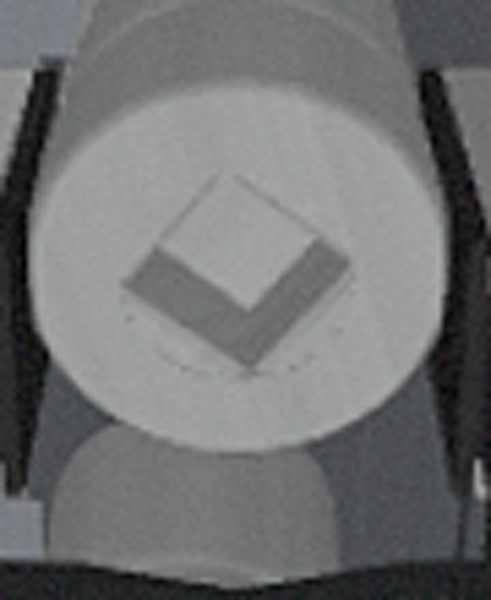

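```bash
python3 - <<'E'
from m6 import *
import math
k=600/110.
p=[P(280+u/k,220+v/k,.052)[:2] for u,v in [(225,172),(125,284),(250,372),(351,264)]]
e=[p[(i+1)%4]-p[i] for i in range(4)]
print(np.mean(p,0).round(4),[round(math.degrees(math.atan2(x[1],x[0]))%90,1) for x in e],[round(np.linalg.norm(x)*1000,1) for x in e])
a,b=P(280+238/k,220+82/k,.052),P(280+238/k,220+452/k,.052); print((a+b)/2,b-a)
E
python3 -m creep '{"slide":[[0,0,0.2],[0,0,0.5],[0,0,0.77],[0.2,0.3,0.77],[0.4,0.6,0.77],[0.6,0.8,0.77],[0.7,0.9,0.77],[0.7,0.9,0.77],[0.7,0.9,0.77]],"twist":[[0,0,0],[0,0,0],[0,0,0],[0,0,0.01],[0,0,0.02],[0,0,0.025],[0,0,0.025],[0,0,0.025],[0,0,0.025]],"fingers":[-1,-1,-1,-1,-1,-1,-1,-1,-1]}' 60
python3 - <<'E'
from m6 import *
s=telemetry.get_state();print(s['position'],s['ee_rot'],s['contact_force'])
E
```

```text
[0.4348 0.0715] [52.1, 51.1, 52.5, 51.4] [np.float64(12.4), np.float64(12.6), np.float64(12.5), np.float64(12.5)]
[0.4350856  0.07151445 0.052     ] [0.03293313 0.00045237 0.        ]
clock: 29.2
position: [0.5389, 0.2062, 0.1385]
ee_rot: [-0.001, -0.085, 0.996, -0.0]
contact_force: [0.5, -0.3, -2.0]
width: 0.0323
[0.53893871 0.20617617 0.13847236] [-1.33497801e-03 -8.51852927e-02  9.96364131e-01 -4.48846621e-04] [ 0.48651967 -0.34147099 -2.01170206]
```

```bash
python3 -m creep '{"slide":[[0.025,0.133,0],[0.025,0.133,-0.1],[0.025,0.133,-0.12],[0.025,0.133,-0.12]],"twist":[[0,0,-0.003],[0,0,-0.003],[0,0,-0.003],[0,0,-0.003]],"fingers":[-1,-1,-1,-1]}' 60;python3 -m creep '{"slide":[[0,0.003,-0.03],[0,0.003,-0.06],[0,0.003,-0.07],[0,0.003,-0.07]],"twist":[[0,0,0],[0,0,0],[0,0,0],[0,0,0]],"fingers":[-1,-1,-1,-1]}' 60; python3 -m creep '{"slide":[[0,0,-0.01],[0,0,-0.02],[0,0,-0.03],[0,0,-0.03]],"twist":[[0,0,0],[0,0,0],[0,0,0],[0,0,0]],"fingers":[-1,-1,-1,-1]}' 60
```

```text
clock: 29.6
position: [0.5421, 0.225, 0.1206]
ee_rot: [-0.002, -0.075, 0.997, -0.0]
contact_force: [0.4, 0.3, -1.7]
width: 0.0323
clock: 30.0
position: [0.5436, 0.2266, 0.1105]
ee_rot: [-0.0, -0.075, 0.997, -0.0]
contact_force: [-0.4, 0.7, -1.6]
width: 0.0325
clock: 30.4
position: [0.5436, 0.2268, 0.106]
ee_rot: [-0.0, -0.075, 0.997, 0.0]
contact_force: [0.4, 0.2, -2.5]
width: 0.0326
```

```bash
python3 -m creep '{"slide":[[0,0,-0.01],[0,0,-0.02],[0,0,-0.03],[0,0,-0.03]],"twist":[[0,0,0],[0,0,0],[0,0,0],[0,0,0]],"fingers":[-1,-1,-1,-1]}' 60
```

```text
clock: 30.8
position: [0.5445, 0.227, 0.1033]
ee_rot: [0.001, -0.075, 0.997, 0.0]
contact_force: [-1.2, -0.5, 6.6]
width: 0.0322
```

```bash
python3 -m creep '{"slide":[[-0.006,0,-0.01],[-0.008,0,-0.02],[-0.008,0,-0.03],[-0.008,0,-0.03]],"twist":[[0,0,0],[0,0,0],[0,0,0],[0,0,0]],"fingers":[-1,-1,-1,-1]}' 60
```

```text
clock: 31.2
position: [0.5431, 0.2267, 0.0991]
ee_rot: [0.001, -0.075, 0.997, 0.0]
contact_force: [-2.4, -2.0, 9.5]
width: 0.0321
```

Going on: the rim is now below any too-small stop.

```bash
python3 -m creep '{"slide":[[0,0,-0.01],[0,0,-0.02],[0,0,-0.02],[0,0,-0.02]],"twist":[[0,0,0],[0,0,0],[0,0,0],[0,0,0]],"fingers":[-1,-1,-1,-1]}' 60;python3 -m creep '{"slide":[[0,0,-0.01],[0,0,-0.02],[0,0,-0.02],[0,0,-0.02]],"twist":[[0,0,0],[0,0,0],[0,0,0],[0,0,0]],"fingers":[-1,-1,-1,-1]}' 60
```

```text
clock: 31.6
position: [0.5434, 0.2268, 0.0985]
ee_rot: [0.002, -0.075, 0.997, 0.0]
contact_force: [-5.4, -1.7, 19.7]
width: 0.0324
clock: 32.0
position: [0.5439, 0.2269, 0.0977]
ee_rot: [0.003, -0.076, 0.997, 0.0]
contact_force: [-7.7, -2.4, 31.9]
width: 0.0323
```

```bash
python3 -m creep '{"slide":[[-0.008,-0.002,0],[-0.012,-0.003,0],[-0.012,-0.003,0],[-0.012,-0.003,0],[-0.012,-0.003,0],[-0.012,-0.003,0]],"twist":[[0,0,0],[0,0,0.008],[0,0,-0.006],[0,0,0.008],[0,0,0],[0,0,0]],"fingers":[-1,-1,-1,-1,-1,-1]}' 60
python3 - <<'E'
from m6 import *
d=grab('scene'); cv2.imwrite('pics/s19.png',cv2.resize(d['img'][160:250,295:415],None,fx=6,fy=6,interpolation=cv2.INTER_CUBIC))
d=grab('side'); cv2.imwrite('pics/S19.png',cv2.resize(d['img'][150:250,295:415],None,fx=6,fy=6,interpolation=cv2.INTER_CUBIC))
s=telemetry.get_state();print(s['position'],s['ee_rot'],s['contact_force'],s['moment'])
E
```

```text
clock: 32.6
position: [0.5437, 0.2268, 0.0978]
ee_rot: [0.005, -0.075, 0.997, 0.001]
contact_force: [-5.2, -1.8, 30.3]
width: 0.0324
[0.54370224 0.22681316 0.09777667] [ 4.46222854e-03 -7.55493680e-02  9.97131935e-01  5.35136212e-04] [-4.77260686 -2.45992628 29.48023208] [-0.50636632  1.0601447   0.01223528]
```

View pics/s19.png

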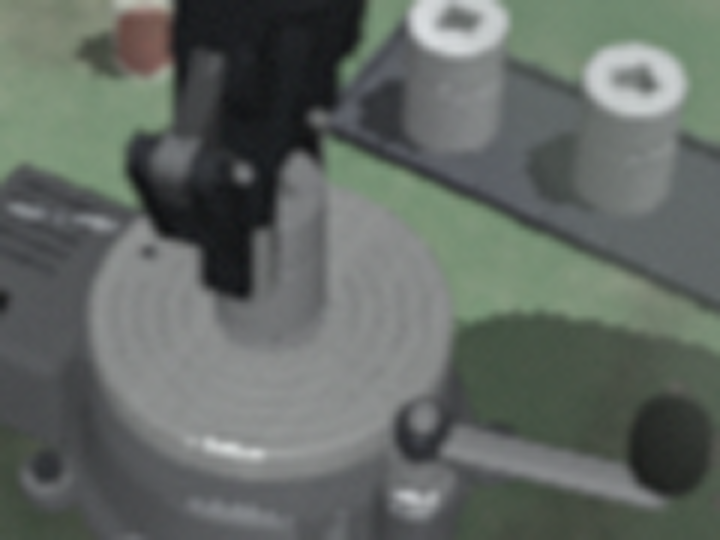

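View pics/S19.png

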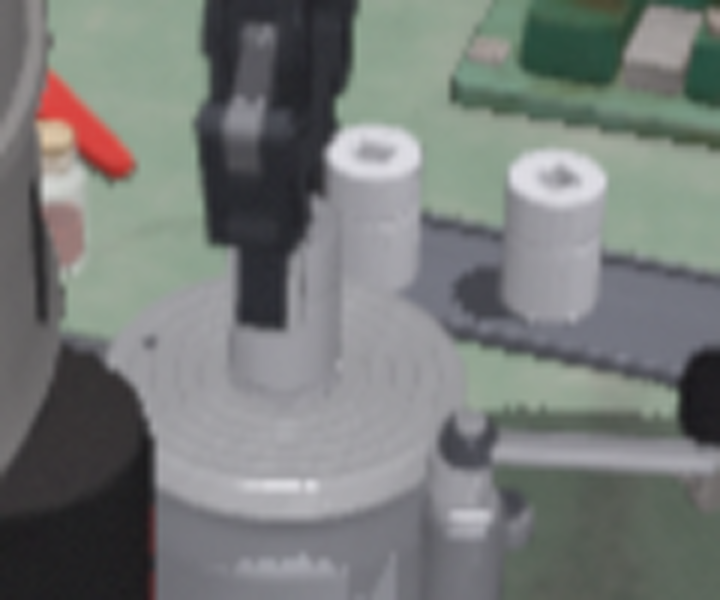

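Run:
```python
from m6 import *
d=grab('wrist'); cv2.imwrite('pics/w20.png',d['img'][60:340,180:460])
v,u=np.mgrid[0:400,0:640]; f=f_(d); x=u-float(d['cx']);y=v-float(d['cy']); r=np.hypot(x,y)+1e-9;t=r/f
c=np.stack([np.tan(t)*x/r,np.tan(t)*y/r,np.ones_like(t)],-1)*d['depth'][...,None]
T=d['world_from_camera']; W=c@T[:3,:3].T+T[:3,3]; np.save('W.npy',W)
def pz(a): print(a, np.median(W[a[1]-3:a[1]+4,a[0]-3:a[0]+4,2]).round(4))
for a in [(300,282),(345,282),(322,250),(260,200),(300,160),(380,180),(322,150)]: pz(a)
for n in ('scene','side'):
    dd=load(n);C=cloud(dd);m=(np.hypot(C[...,0]-.542,C[...,1]-.2265)>.025)&(np.hypot(C[...,0]-.542,C[...,1]-.2265)<.05)&(abs(C[...,2]-.07)<.01);print(n,'plate',np.median(C[m][:,2]))
    m=(np.hypot(C[...,0]-.542,C[...,1]-.2265)<.014)&(abs(C[...,2]-.12)<.012);print('top',m.sum(),np.percentile(C[m][:,2],[50,90]) if m.sum() else '')
```

```text
(300, 282) 0.1247
(345, 282) 0.1244
(322, 250) 0.1246
(260, 200) 0.0696
(300, 160) 0.0695
(380, 180) 0.0698
(322, 150) 0.0698
scene plate 0.07104153166501515
top 64 [0.12545527 0.12707693]
side plate 0.0708824551918471
top 20 [0.12614039 0.12674424]
```

View pics/w20.png

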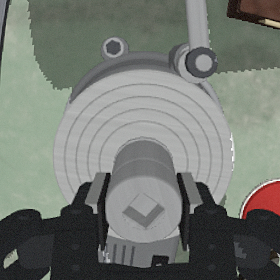

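```bash
python3 -m creep '{"slide":[[-0.005,0,0.02],[-0.01,0,0.02],[-0.01,0,0.01],[-0.01,0,0.01],[-0.015,0,0],[-0.015,0,0],[-0.015,0,0],[-0.015,0,0]],"twist":[[0,0,0.005],[0,0,0.01],[0,0,-0.01],[0,0,-0.015],[0,0,0.01],[0,0,0.015],[0,0,0],[0,0,0]],"fingers":[-1,-1,-1,-1,-1,-1,-1,-1]}' 60
python3 - <<'E'
from m6 import *
s=telemetry.get_state();print(s['position'],s['ee_rot'],s['contact_force'],s['moment'])
E
```

```text
clock: 33.55
position: [0.5434, 0.2268, 0.0978]
ee_rot: [0.006, -0.075, 0.997, 0.0]
contact_force: [-1.4, -3.8, 26.6]
width: 0.0323
[0.54336293 0.22677056 0.09775418] [ 6.34077768e-03 -7.48644203e-02  9.97173458e-01  4.54953608e-04] [-1.38022398 -3.79667516 26.60094514] [-0.55470641  0.40905146 -0.02348744]
```

Run:
```python
from m6 import *
for n in ('scene','side'):
    C=cloud(load(n))
    for x,y in ((.5595,.0725),(.4966,.0677)):
        R=np.hypot(C[...,0]-x,C[...,1]-y); m=(R<.013)&(C[...,2]>.045)&(C[...,2]<.06); print(n,'socket top',m.sum(),np.percentile(C[m][:,2],[25,50,90]).round(4))
    R=np.hypot(C[...,0]-.542,C[...,1]-.2265)
    m=(R<.0165)&(C[...,2]>.117)&(C[...,2]<.135); print('on nut',np.percentile(C[m][:,2],[25,50,90]).round(4))
    m=(abs(C[...,0]-.62)<.02)&(abs(C[...,1]-.13)<.02);print('table',np.median(C[m][:,2]))
W=np.load('W.npy')
for x,y in ((.5595,.0725),(.4966,.0677)):
    R=np.hypot(W[...,0]-x,W[...,1]-y); m=(R<.013)&(W[...,2]>.045)&(W[...,2]<.06); print('wrist socket top',m.sum(),np.median(W[m][:,2]) if m.sum() else '')
```

```text
scene socket top 85 [0.0512 0.053  0.0543]
scene socket top 82 [0.0518 0.053  0.0551]
on nut [0.1236 0.1253 0.1269]
table nan
side socket top 63 [0.0514 0.0527 0.054 ]
side socket top 67 [0.0509 0.0525 0.0543]
on nut [0.1248 0.1258 0.1268]
table 0.0011483161241732098
wrist socket top 545 0.05156884013661739
wrist socket top 626 0.05164157644651783
  return _methods._mean(a, axis=axis, dtype=dtype,
  ret = ret.dtype.type(ret / rcount)
```

```bash
python3 -m creep '{"slide":[[0,0,0.01],[0,0,0],[0.01,0,-0.01],[-0.01,0,-0.01],[0,0.01,-0.01],[0,-0.01,-0.01],[0,0,-0.01],[0,0,-0.01]],"twist":[[0,0.002,0],[0,0.002,0],[0,0.002,0.005],[0,0.002,-0.005],[0,0.002,0.005],[0,0.002,-0.005],[0,0.002,0],[0,0.002,0]],"fingers":[-1,-1,-1,-1,-1,-1,-1,-1]}' 60
python3 - <<'E'
from m6 import *
s=telemetry.get_state();print(s['position'],s['ee_rot'],s['contact_force'],s['moment'])
E
```

```text
clock: 34.35
position: [0.5435, 0.2268, 0.097]
ee_rot: [0.0, -0.076, 0.997, 0.001]
contact_force: [-3.3, -1.6, 29.5]
width: 0.0324
[0.54345544 0.22680738 0.09699632] [ 3.69788295e-04 -7.57972260e-02  9.97122742e-01  9.39215292e-04] [-3.34210432 -1.62939815 29.46805242] [-0.6629501   0.57035556 -0.01242675]
```

```bash
python3 -m creep '{"slide":[[0,0,-0.01],[0,0,-0.01],[0,0,-0.01],[0,0,-0.01],[0,0,-0.01],[0,0,-0.01],[0,0,-0.015],[0,0,-0.015]],"twist":[[0,0.003,0],[0,0.003,0],[0.003,0.001,0.005],[0.003,0.001,-0.005],[-0.003,0.001,0],[-0.003,0.001,0],[0,0.002,0],[0,0.002,0]],"fingers":[-1,-1,-1,-1,-1,-1,-1,-1]}' 60
python3 - <<'E'
from m6 import *
s=telemetry.get_state();print(s['position'],s['ee_rot'],s['contact_force'],s['moment'])
d=grab('wrist')
v,u=np.mgrid[0:400,0:640]; f=f_(d); x=u-float(d['cx']);y=v-float(d['cy']); r=np.hypot(x,y)+1e-9;t=r/f
c=np.stack([np.tan(t)*x/r,np.tan(t)*y/r,np.ones_like(t)],-1)*d['depth'][...,None]
T=d['world_from_camera']; W=c@T[:3,:3].T+T[:3,3]; np.save('W.npy',W)
Rr=np.hypot(W[...,0]-.542,W[...,1]-.2265)
m=(Rr<.016)&(W[...,2]>.117)&(W[...,2]<.13)&(v>220); A=np.c_[W[m][:,:2]-[.542,.2265],np.ones(m.sum())]; z=W[m][:,2]
k=np.linalg.lstsq(A,z,rcond=None)[0]; print('top fit slope,z',k,m.sum())
m=(Rr>.022)&(Rr<.05)&(abs(W[...,2]-.07)<.006); A=np.c_[W[m][:,:2]-[.542,.2265],np.ones(m.sum())]; k=np.linalg.lstsq(A,W[m][:,2],rcond=None)[0]; print('plate',k)
E
```

```text
clock: 35.15
position: [0.5436, 0.2267, 0.0958]
ee_rot: [-0.006, -0.075, 0.997, 0.002]
contact_force: [-2.7, -2.9, 36.5]
width: 0.0328
[0.54360185 0.22672727 0.09582321] [-0.00564416 -0.07534818  0.99713979  0.00174387] [-2.6507395  -2.92656365 36.49877894] [-0.67780615  0.72694349 -0.09240197]
top fit slope,z [-0.02617754  0.00396968  0.12243949] 3451
plate [ 0.00065566 -0.000677    0.06980201]
```

```bash
cat > fit.py <<'E'
from m6 import *
s=telemetry.get_state();print(s['clock'],s['position'].round(4),s['ee_rot'].round(4),s['contact_force'].round(1),s['moment'].round(2))
d=grab('wrist')
v,u=np.mgrid[0:400,0:640]; f=f_(d); x=u-float(d['cx']);y=v-float(d['cy']); r=np.hypot(x,y)+1e-9;t=r/f
c=np.stack([np.tan(t)*x/r,np.tan(t)*y/r,np.ones_like(t)],-1)*d['depth'][...,None]
T=d['world_from_camera']; W=c@T[:3,:3].T+T[:3,3]
Rr=np.hypot(W[...,0]-.542,W[...,1]-.2265)
m=(Rr<.016)&(W[...,2]>.117)&(W[...,2]<.13)&(v>220); A=np.c_[W[m][:,:2]-[.542,.2265],np.ones(m.sum())]
k=np.linalg.lstsq(A,W[m][:,2],rcond=None)[0]; print('top fit',k.round(4),m.sum(),'centre',W[m].mean(0).round(4))
m=(Rr>.022)&(Rr<.05)&(abs(W[...,2]-.07)<.006); A=np.c_[W[m][:,:2]-[.542,.2265],np.ones(m.sum())]; k2=np.linalg.lstsq(A,W[m][:,2],rcond=None)[0]; print('plate',k2.round(4),'height',(k[2]-k2[2]).round(4))
E
python3 -m creep '{"slide":[[0,0,0],[0,0,0],[0,0,0],[0,0,0]],"twist":[[0,-0.002,0],[0,-0.003,0],[0,-0.003,0],[0,-0.003,0]],"fingers":[-1,-1,-1,-1]}' 60; python3 fit.py
```

```text
clock: 35.6
position: [0.5434, 0.2268, 0.0958]
ee_rot: [0.004, -0.076, 0.997, 0.001]
contact_force: [-5.0, -3.7, 35.8]
width: 0.032
35.6 [0.5434 0.2268 0.0958] [ 3.800e-03 -7.550e-02  9.971e-01  8.000e-04] [-5.  -3.7 35.8] [-0.73  0.85 -0.07]
top fit [-0.0211  0.0006  0.1224] 3356 centre [0.5415 0.2265 0.1224]
plate [-0.0002 -0.0002  0.0698] height 0.0526
```

```bash
python3 -m creep '{"slide":[[0,0,0.01],[0,0,0.02],[0,0,0.02]],"twist":[[0,0,0],[0,0,0],[0,0,0]],"fingers":[-1,-1,-1]}' 80;  python3 -c "
from m6 import *
s=telemetry.get_state();print(s['position'],s['moment'],s['qpos'])"
for i in 1 2 3; do :; done
python3 -m creep '{"slide":[[0,0,0],[0,0,0],[0,0,0]],"twist":[[0,0,0.006],[0,0,0.011],[0,0,0.011]],"fingers":[-1,-1,-1]}' 80; python3 -c "
from m6 import *
s=telemetry.get_state();print(s['moment'])"
python3 -m creep '{"slide":[[0,0,0],[0,0,0],[0,0,0]],"twist":[[0,0,0.006],[0,0,0.011],[0,0,0.011]],"fingers":[-1,-1,-1]}' 80; python3 -c "
from m6 import *
s=telemetry.get_state();print(s['moment'])"
python3 -m creep '{"slide":[[0,0,0],[0,0,0],[0,0,0]],"twist":[[0,0,0.006],[0,0,0.011],[0,0,0.011]],"fingers":[-1,-1,-1]}' 80; python3 -c "
from m6 import *
s=telemetry.get_state();print(s['moment'])"
```

```text
clock: 35.95
position: [0.5433, 0.2267, 0.0961]
ee_rot: [0.003, -0.075, 0.997, 0.001]
contact_force: [0.1, -2.9, 21.8]
width: 0.0321
[0.54325857 0.22674372 0.09609196] [-0.38679006  0.1659926  -0.1004782 ] [ 2.77113527e-01  3.96756614e-01  1.68024086e+00  2.15061751e-04
  1.05848934e+00 -1.44483133e+00]
clock: 36.25
position: [0.5432, 0.2269, 0.0961]
ee_rot: [0.003, -0.11, 0.994, 0.001]
contact_force: [-0.6, -2.1, 21.8]
width: 0.032
[-0.37863619  0.16308877 -0.03698821]
clock: 36.55
position: [0.5432, 0.227, 0.0961]
ee_rot: [0.003, -0.144, 0.99, 0.0]
contact_force: [-0.6, -1.6, 21.7]
width: 0.0322
[-0.37600605  0.15823725  0.01762777]
clock: 36.85
position: [0.5432, 0.2272, 0.0961]
ee_rot: [0.003, -0.178, 0.984, 0.0]
contact_force: [0.6, -1.0, 21.1]
width: 0.032
[-0.24444635  0.20340289 -0.00125162]
```

```bash
python3 -m creep '{"slide":[[0,0,0],[0,0.001,0],[0,0.002,0],[-0.001,0.003,0],[-0.001,0.003,0],[-0.001,0.003,0]],"twist":[[0,0,0.01],[0,0,0.02],[0,0,0.03],[0,0,0.04],[0,0,0.05],[0,0,0.05]],"fingers":[-1,-1,-1,-1,-1,-1]}' 80; python3 fit.py
python3 - <<'E'
from m6 import *
crop(280,220,370,330,'w22c'); cv2.imwrite('pics/w22.png',im)
E
```

```text
clock: 37.45
position: [0.5428, 0.2277, 0.0961]
ee_rot: [0.003, -0.33, 0.944, -0.001]
contact_force: [-0.9, -0.3, 21.6]
width: 0.0319
37.45 [0.5428 0.2277 0.0961] [ 0.0027 -0.3304  0.9438 -0.0011] [-0.9 -0.3 21.6] [-0.21  0.2   0.04]
top fit [-0.0149 -0.0145  0.1225] 3319 centre [0.5417 0.2262 0.1225]
plate [-0.0001 -0.0003  0.0698] height 0.0528
```

View pics/w22c.png

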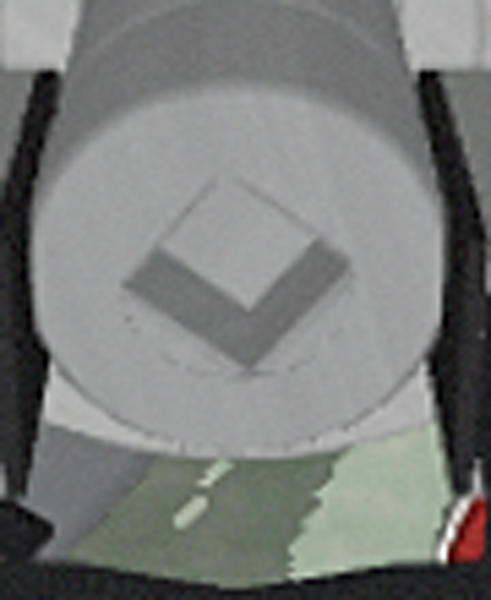

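View pics/w22.png

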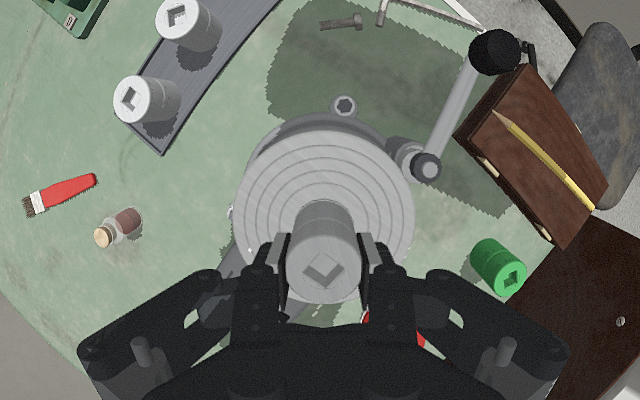

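Run:
```python
from m6 import *
d=grab('scene'); cv2.imwrite('pics/s23.png',cv2.resize(d['img'][160:270,290:400],None,fx=5,fy=5,interpolation=cv2.INTER_CUBIC))
d=grab('side'); cv2.imwrite('pics/S23.png',cv2.resize(d['img'][150:250,295:415],None,fx=6,fy=6,interpolation=cv2.INTER_CUBIC))
for i in range(3): print(telemetry.get_state()['moment'])
```

```text
[-0.21896227  0.24437774 -0.05143315]
[-0.21896227  0.24437774 -0.05143315]
[-0.21896227  0.24437774 -0.05143315]
```

View pics/s23.png

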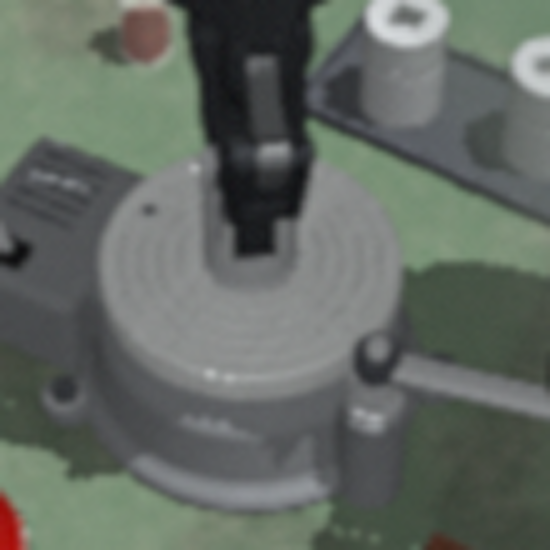

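View pics/S23.png

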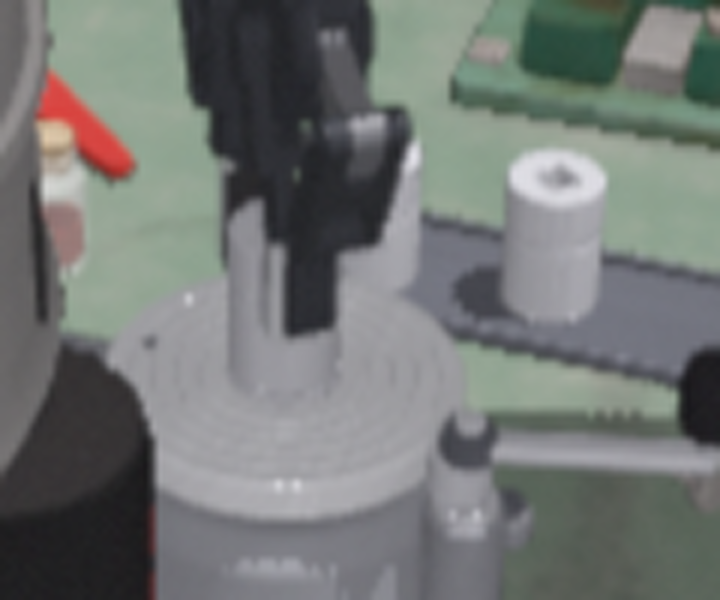

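```bash
python3 -m creep '{"slide":[[0,0,0],[-0.001,0.001,0],[-0.002,0.002,0],[-0.003,0.002,0],[-0.004,0.002,0],[-0.004,0.002,0],[-0.004,0.002,0]],"twist":[[0,0,0.012],[0,0,0.024],[0,0,0.036],[0,0,0.048],[0,0,0.06],[0,0,0.065],[0,0,0.065]],"fingers":[-1,-1,-1,-1,-1,-1,-1]}' 80; python3 fit.py
python3 - <<'E'
from m6 import *
crop(280,220,370,330,'w24c'); print(telemetry.get_state()['qpos'])
d=grab('scene'); cv2.imwrite('pics/s24.png',cv2.resize(d['img'][130:280,270:430],None,fx=4,fy=4,interpolation=cv2.INTER_CUBIC))
E
```

```text
clock: 38.3
position: [0.5421, 0.2283, 0.0961]
ee_rot: [0.003, -0.515, 0.857, -0.003]
contact_force: [-1.3, -0.7, 22.6]
width: 0.0318
38.3 [0.5421 0.2283 0.0961] [ 0.0027 -0.5146  0.8574 -0.0027] [-1.3 -0.7 22.6] [-0.14  0.29 -0.08]
top fit [ 0.002  -0.0245  0.1225] 3326 centre [0.5419 0.2261 0.1225]
plate [-0.0001 -0.0003  0.0698] height 0.0528
[ 0.28265885  0.39617292  1.68133393 -0.00434434  1.05755008 -2.36665304]
```

View pics/w24c.png

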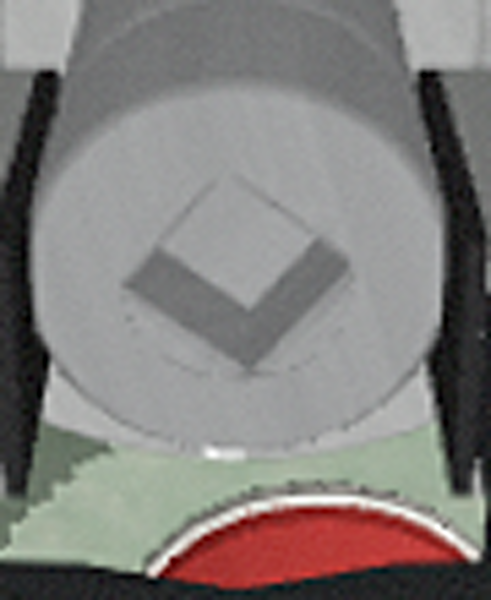

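View pics/s24.png

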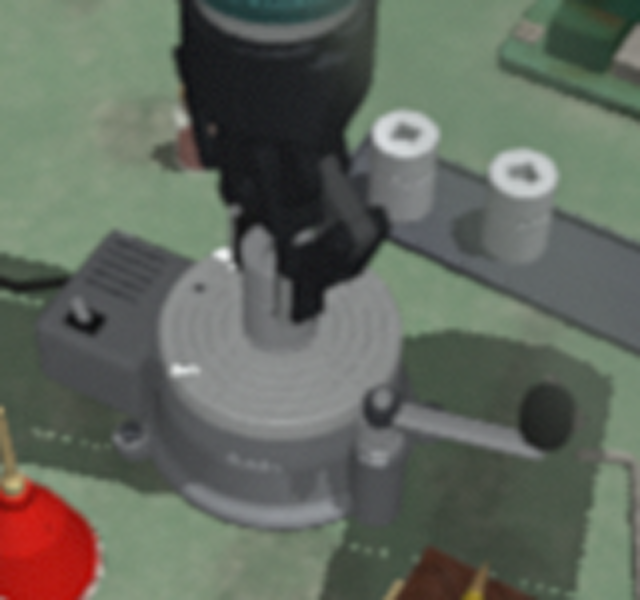

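Run:
```python
from rig import order
print(order.sign_off())
```

```text
the job is handed in; nothing more can be done
None
```

The job is handed in at about 38 s: brake on, the fitting socket pushed home, the nut turned loose by about an eighth of a turn, and the socket still gripped.

- **Brake:** I gripped the knob and swung the lever anticlockwise until it met the end stop, where the reaction was about 12 N. The mark on the plate's rim was at the same pixel before and after turning the nut, so the plate held.
- **Sockets:** The far and middle sockets in the tray stopped about 12 mm and 10 mm too high, even when worked about on the nut. The middle one sat a little lower than the 12 mm in the description. I stood both back upright in the tray. The socket nearest the robot went on.
- **Seating:** That socket hung up about 1.8 mm high at first. After taking the tilt out of the tool and rocking it slightly, its top stood 52.8 mm above the plate. Fully seated is 53.0 mm, and the tool height agrees. It was still pressed down with about 22 N when I handed in.
- **Turn:** The socket turned 53° anticlockwise without slipping in the grip. I allowed about 8° for play, which leaves roughly 45° on the nut. The nut is hidden under the socket, so this is worked out rather than seen, to about ±3°.
- **Other checks:** The wrist moment was too noisy to show the nut's resistance to turning. The oil can and the vial were where they started, upright, as far as the last pictures show them.

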